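# Wind a chair slat under the spring presser and hold it pressed

### The arm

A 7-joint arm with a two-finger parallel gripper is mounted at the origin on the work surface. World frame = base frame: x ahead of the robot, y to its left, z up, the work surface at z = 0. Lengths are in m, angles in rad, forces in N, time in s.
With the tool pointing down it reaches from about 0.4 to 0.85 m from the base axis. Payload 10.4 kg.
Tool frame: the origin (TCP) lies at the very end of the fingers, on their centre line; the grasp point (between the pads) lies 19 mm behind it; z points along the fingers, x is the direction in which the jaws open and shut, and the axes are right-handed (so a half turn about z gives the same grasp; the last joint's range is limited). The gripper opens to 85 mm and grips with 20 to 120 N. Pads are 22 mm wide; open, the fingers measure 114 mm over their backs; the gripper's body (76 mm by 85 mm) begins 54 mm behind the grasp point. The pads swing forward as they close: fully open they stand 13 mm farther back than shut.
Start: joints at [-1.322, 0.332, -0.065, 1.46, 0.022, 1.35, -0.088], TCP at [0.168, 0.602, 0.231] pointing down, gripper open.
Joint ranges: [-2.6, 2.6], [-0.5, 2.12], [-1.47, 1.34], [0.16, 2.42], [-1.27, 4.41], [0.06, 2.06], [-2.6, 2.6]. Speed limits (rad/s): [2.22, 2.22, 2.79, 2.79, 3.14, 3.14, 3.14].

### API

Orientations are given as a unit quaternion [x, y, z, w].
In Python, from cell import sensors, capture, r, spot_in gives the robot as it stands. The module is installed in compiled form; this text tells all that it offers.
- The arm moves only by the shell command python3 -m pendant 'ROWS'. ROWS is JSON, one flat list of numbers, 7 for each row, row after row: the shift along the tool's x, y, z in mm, then the turn, a rotation vector about the tool's x, y, z in rad, then the closure, from -1 (fully open) to 1 (shut). A call has exactly 5 rows; each row is the pose to reach, as a shift and turn from the pose commanded when the call began, along the tool's axes at that moment; what a row does not reach only later rows make up. A row lasts 1/10 s, in which the tool goes at most 50 mm and 8.59 degrees, less where a joint would pass 70% of its speed; a pose out of reach is approached as far as the arm can. A call with a gripper value outside its range is refused whole. The fingers move at their own pace and stop on an object; the grip force is fixed at half the most. Time passes only in rows, so rows that repeat a pose let the fingers close, or fill a call up. It gives the time, the measured TCP pose, the force and the opening at its end, in the units of the state.
- sensors.get_state(): the state, without advancing time (a new reading comes with each control period).
- capture(name): name is "scene" or "top" or "wrist"; returns a dict with "img" (480x640x3 uint8, red, green, blue), "mtx" (3x3 intrinsics, pixels), "origin" and "attitude" of the camera in the world. Camera axes: x right, y down, z forward; pixel columns grow to the right and rows downward; lengths in m; the calibration is good to about 2 mm. A picture is of the moment at which its call begins. There is no depth.
- r.hand_in(): hands the job in, once; it reports no verdict.
Trained networks look in a picture, given as the dict that the camera call returned (one of the last four; its "shot" number tells which), for a name from the list of things; names that differ only in an ending like _2 or _b are one class to them, and where a whole thing is asked for, a point or a joint stands for the part that bears it (a point fixed in the world has none). Each returns a list of dicts, best first, with "conf" (0 to 1); they miss things now and then, are a little off and sometimes report something else, mostly with a low value. They report only what shows in the picture. A call takes as long as a camera call. They do not tell look-alikes from the thing itself.
- spot_in(picture, name): "bbox" ([centre column, centre row, width, height] in pixels, round what is visible of it).
The state is a dict: "t": time; "joints": joint angles; "joint_vel": joint speeds; "joint_torque": joint torques, N m; "position": TCP position; "tool_rot": TCP orientation; "ft_force": force on the tool from outside, world axes, zero at the start; "torque": the same for the moment, N m; "opening": opening from 0.0 (shut) to 1.0 (fully open).
Only numpy, scipy, OpenCV 4.12 (cv2) and the standard library are available. Lean on these libraries where they do the work, as an engineer would, in place of code of your own. Each camera call takes 0.05 s, during which the arm holds its last target.

### The job

Turn the hand crank clockwise, somewhere between one and three turns, until the dark wooden plug in the chair slat is centred under the presser's arm, leaving the presser up meanwhile and moving the jig by the crank only. Then take the presser's yellow handle and push it down until its arm is level, so that the rubber foot presses the plug home, and finish while still holding the handle there; keep the slat in its jig and leave everything else on the table where it is.

Things in the scene. Friction and masses are not known exactly. Their poses are not given: they have to be found in the camera images.
- bed: grey steel base plate, 230 mm (its x, from -90 to +140 mm) by 520 mm (its y) by 30 mm, fixed for the run; origin at its underside, z up. The jig runs along its y axis. It carries the crank head near its -y end (axis at bed x 0, y -200 mm), the jig in the middle and the blue presser on its +x side
- crank_axis (a point): point on the vertical axis of the crank, at half the height of the red knob. The crank head is a green round casting 36 mm in radius whose top is 80 mm above the table; the steel crank arm (18 mm wide, top 92 mm above the table) turns on it
- crank_knob (a point): centre of the crank's upright red knob, a round grip 25 mm in diameter and 48 mm tall (from 94 to 142 mm above the table), 55 mm from the crank's axis; the knob spins freely on its pin. It takes 1.5 to 3 N to push it round; the crank stays where it is left
- crank (a joint): angle of the crank, rad, 0 at the start, grows clockwise seen from above; range -1 to 24
- carriage (a joint): travel of the jig along +y of the bed, m, 0 at the start; the crank drives it 30 mm per turn (4.775 mm per rad), clockwise moves it to +y
- jig_nest (a point): centre of the jig's nest where the slat's mid-height centre lies (2 mm play). The jig is a laminated wood block 94 x 240 mm (bed x, y), its top 75 mm above the table, with lips up to 87 mm
- jig: the laminated wood jig block; origin: centre of its underside, axes as the bed's
- slat_center (a point): centre of the loose pale wooden chair slat (70 mm x 220 mm, 20 mm thick, round ends, 0.15 to 0.3 kg) that lies in the jig, long side along the bed's y
- slat: the same slat; origin: centre of its underside, axes as the bed's
- plug: dark round wooden plug, 24 mm in diameter, standing 6 mm proud in the middle of the slat and fast to it; origin: centre of its underside
- plug_top (a point): centre of the plug's top, 101 mm above the table
- presser: blue fixed bracket of the presser, 70 x 90 mm, 137 mm tall from the table; it stands on the bed, its axes parallel to the bed's. Its y = 0 plane is the plane in which the presser arm swings and in which its foot lies; the arm points to its -x. The plug is centred when its y in this frame is 0
- pivot (a point): point on the presser arm's hinge (axis along the bracket's y), 115 mm above the table, in the arm's plane
- lever (a joint): angle of the presser arm, rad: 0 up (a spring returns it there), 0.45 when the arm is level, stop at 0.62. The foot meets the plug at about 0.35; holding at 0.45 takes about 12 to 16 N of downward push at the handle's middle
- lever_grip (a point): centre of the presser's yellow handle, a straight grip in line with the arm, 100 mm long, 28 mm wide, 26 mm tall, rounded. In the vertical plane of the arm, its centre lies, when level, 200 mm from the pivot toward the bracket's -x and 45 mm above it (160 mm above the table); when up, tilted by 0.45 rad with its free end high, 161 mm from the pivot toward -x and 128 mm above it
- handle: the yellow handle; origin at its centre, x along it, z up when level
- foot: rubber foot, 24 mm in diameter, under the arm 105 mm from the pivot on its own spring (4 N, plus 1 N per mm; about 10 mm pushed in when the arm is level over the plug); origin at the tip of the foot
- glue_bottle: white plastic bottle with orange cap, 60 mm across, 160 mm tall; origin: centre of underside. Bystander, leave alone
- plug_cup: small blue ceramic bowl, 72 mm across, 50 mm tall; origin: centre of underside. Bystander, leave alone
- mallet: hammer lying on the table; origin: under its middle. Bystander, leave alone
- glue_brush: brush lying on the table; origin: under its middle. Bystander, leave alone
- offcut: plywood block 60 x 100 x 45 mm; origin: centre of underside. Bystander, leave alone
- spare_slats: stack of two round-ended slats, 70 x 220 x 40 mm; origin: centre of underside. Bystander, leave alone
- wax_tin: steel tin, 80 mm across, 50 mm tall; origin: centre of underside. Bystander, leave alone
Not all that is in view belongs to the job. Leave any orange or turquoise look-alike of the slat alone.

How it is judged:
By the outcome, as a careful person would: the job done as asked, in the order asked, and still so for the second after the job is handed in, while the arm keeps its last pose, push and grip.
It also fails if it takes over 72 s, if anything falls off the work surface, if the arm or the gripper's body presses on something with over 40 N, if the wrist force passes 120 N, or if a joint passes its speed limit or range.

## Working session

There is one attempt and no reset: what is moved stays moved. The work goes in short steps, Python scripts to look and compute and a shell command to move; the robot and the scene stay as the last step left them, time stands still between calls to the robot, and variables do not carry over. Pictures are saved under pics/ and viewed, and the job is handed in when it is done.

```bash
mkdir -p pics; ls; python3 - <<'E'
from cell import sensors, capture, r, spot_in
import cv2
s=sensors.get_state()
for k,v in s.items(): print(k,v)
for n in ("scene","top","wrist"):
    c=capture(n); cv2.imwrite(f"pics/{n}0.png",c["img"][:,:,::-1])
    print(n,c["mtx"],c["origin"],c["attitude"],c["shot"])
    for t in ("crank_knob","crank_axis","lever_grip","plug","bed","presser","slat","jig","pivot"):
        try: print(t,[(round(d["conf"],2),[round(x) for x in d["bbox"]]) for d in spot_in(c,t)][:3])
        except Exception as e: print(t,e)
E
```

```text
pics
t 0.0
joints [-1.32159106  0.33285822 -0.06471353  1.46095012  0.02159574  1.34990796
 -0.08849411]
joint_vel [-0.00160915  0.0010164   0.00230205  0.00082088  0.00108234 -0.0010116
  0.00060787]
joint_torque [ 1.48065078e-04 -6.25434351e+01  4.93089901e-02 -3.91616321e+01
  1.62576092e-02  9.57828888e-03 -8.63642811e-06]
position [0.16768813 0.60168718 0.23052029]
tool_rot [ 7.96377024e-01  6.04800070e-01 -5.50421217e-04  4.54958205e-04]
ft_force [ 0.67642882 -0.1610245  -0.4948273 ]
torque [ 0.03958677  0.04687208 -0.0255074 ]
opening 0.9987852938250625
scene [[524.72051697   0.         323.97388545]
 [  0.         524.72051697 239.83727018]
 [  0.           0.           1.        ]] [1.12139325 0.49578684 1.41228991] [ 0.44110217  0.85467049 -0.24574671 -0.12073017] 1
crank_knob [(0.7, [254, 223, 20, 32]), (0.17, [452, 320, 54, 64])]
crank_axis [(0.71, [257, 230, 30, 44])]
lever_grip [(0.56, [326, 238, 29, 33]), (0.32, [305, 266, 71, 83]), (0.28, [310, 271, 8, 10])]
plug [(0.32, [304, 264, 71, 86])]
bed [(0.88, [304, 298, 178, 168]), (0.71, [260, 228, 30, 43]), (0.45, [344, 2
[... 634 characters left out ...]
.4, [306, 210, 35, 84])]
bed [(0.83, [311, 216, 186, 105])]
presser [(0.68, [306, 208, 37, 81]), (0.17, [311, 292, 25, 29]), (0.16, [296, 230, 17, 36])]
slat [(0.88, [395, 332, 40, 75]), (0.71, [233, 320, 73, 34]), (0.64, [318, 222, 74, 31])]
jig [(0.64, [305, 208, 37, 82]), (0.59, [317, 224, 86, 49])]
pivot [(0.63, [305, 208, 33, 83]), (0.51, [512, 205, 94, 30])]
wrist [[342.96490515   0.         318.67630687]
 [  0.         342.96490515 244.62450974]
 [  0.           0.           1.        ]] [0.09705654 0.62116458 0.37301893] [0.78809435 0.59837882 0.08739922 0.11494107] 3
crank_knob []
crank_axis []
lever_grip []
plug []
bed []
presser []
slat [(0.85, [64, 386, 128, 54])]
jig []
pivot []
```

View pics/scene0.png

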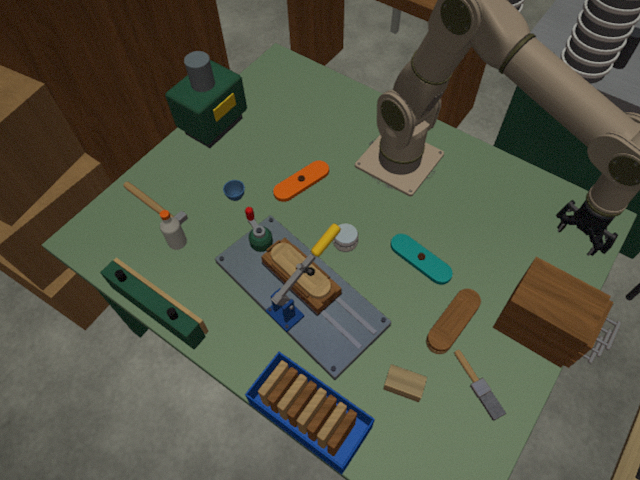

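View pics/top0.png

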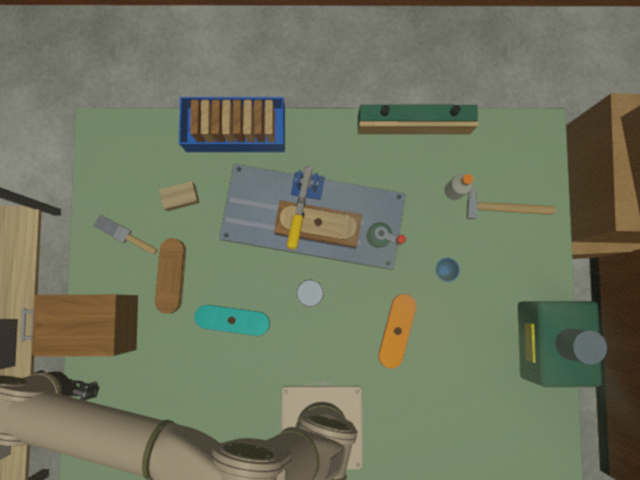

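```bash
python3 - <<'E'
import cv2
a=cv2.imread("pics/top0.png")[140:300,200:440]; cv2.imwrite("pics/top0c.png",cv2.resize(a,None,fx=3.3,fy=3.3,interpolation=cv2.INTER_CUBIC))
a=cv2.imread("pics/scene0.png")[190:400,200:420]; cv2.imwrite("pics/scene0c.png",cv2.resize(a,None,fx=2.8,fy=2.8,interpolation=cv2.INTER_CUBIC))
E
```

```text
(no output)
```

View pics/top0c.png

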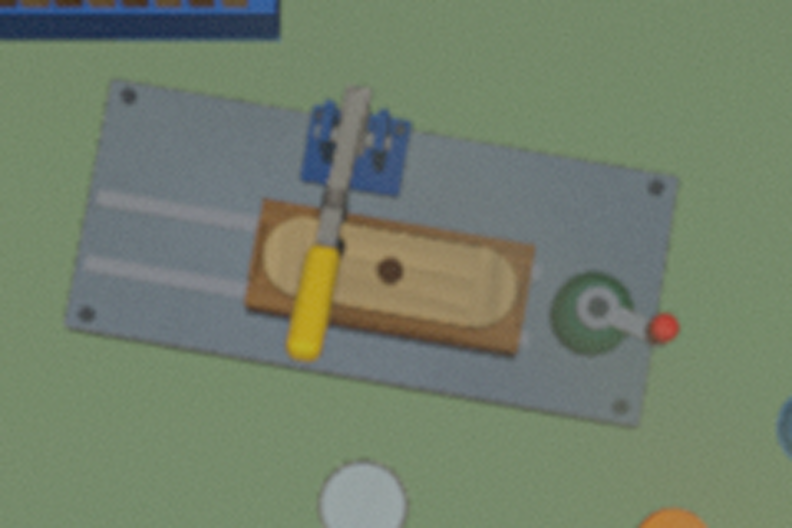

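View pics/scene0c.png

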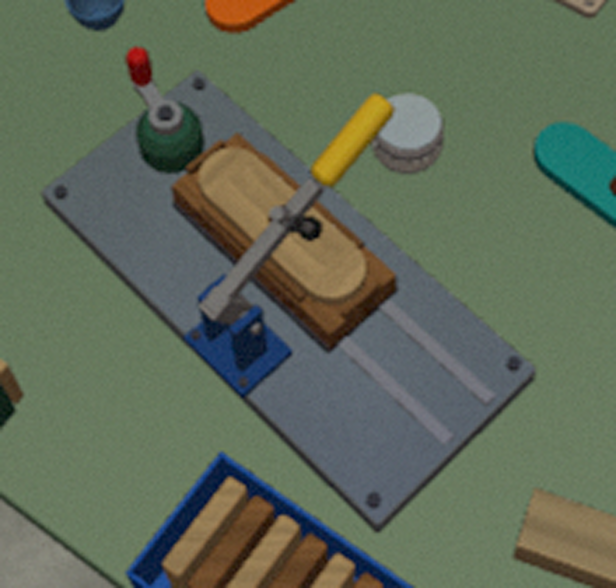

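The slat to use is the pale one in the wooden jig, at (318,222) in top with its plug at (318,222). These could be mistaken for it: the turquoise slat (232,320), the orange slat (397,331) and the brown spare stack (170,275). For the other parts, the red knob is at (401,239) and the yellow handle at (295,231).

Next I'll fit the bed pose.

```bash
cat > h.py <<'E'
import numpy as np, cv2
from scipy.spatial.transform import Rotation as R
def proj(c,P):
    P=np.atleast_2d(P); q=R.from_quat(c["attitude"]).inv().apply(P-np.array(c["origin"]))
    K=np.array(c["mtx"]); u=q@K.T; return u[:,:2]/u[:,2:]
def ray(c,uv):
    K=np.array(c["mtx"]); d=np.linalg.inv(K)@np.array([uv[0],uv[1],1.0]); return R.from_quat(c["attitude"]).apply(d)
def atz(c,uv,z):
    d=ray(c,uv); o=np.array(c["origin"]); return o+d*(z-o[2])/d[2]
def tri(obs):
    A=np.zeros((3,3));b=np.zeros(3)
    for c,uv in obs:
        d=ray(c,uv); d/=np.linalg.norm(d); M=np.eye(3)-np.outer(d,d); A+=M;b+=M@np.array(c["origin"])
    return np.linalg.solve(A,b)
def bed2w(p,P):
    P=np.atleast_2d(np.asarray(P,float)); return R.from_euler('z',p[2]).apply(P)+np.array([p[0],p[1],0])
E
python3 - <<'E'
from h import *
from cell import capture
import pickle
T=capture("top");S=capture("scene"); pickle.dump((T,S),open("ts0.pkl","wb"))
def blob(c,lo,hi,name):
    h=cv2.cvtColor(c["img"],cv2.COLOR_RGB2HSV); m=cv2.inRange(h,np.array(lo),np.array(hi))
    n,l,s,ce=cv2.connectedComponentsWithStats(m)
    for i in sorted(range(1,n),key=lambda i:-s[i][4])[:4]: print(name,s[i],ce[i].round(1))
    return m
for nm,c in(("top",T),("scene",S)):
    h=cv2.cvtColor(c["img"],cv2.COLOR_RGB2HSV)
    for uv in ([250,185],[260,240]) if nm=="top" else ([240,270],[340,345]): print(nm,h[uv[1],uv[0]])
    print(h[150,300] if nm=="top" else h[200,380])
    blob(c,(22,150,120),(32,255,255),nm+" yellow")
    blob(c,(0,140,80),(8,255,255),nm+" red"); blob(c,(172,140,80),(180,255,255),nm+" red2")
for cr in ([(113,80),(678,178),(637,426),(67,327)],): 
    W=[atz(T,(200+a/3.3,140+b/3.3),.03) for a,b in cr]
    print(np.round(W,3))
for cr in ([(48,192),(198,73),(532,372),(378,526)],):
    W=[atz(S,(200+a/2.8,190+b/2.8),.03) for a,b in cr]
    print(np.round(W,3))
E
```

```text
top [ 99  35 123]
top [101  39 125]
[ 50  56 137]
top yellow [287 214  16  35 352] [294.5 231.2]
top yellow [531 324   4  38  81] [532.7 340.2]
top red [398 235   7   8  46] [401.  238.8]
scene [ 95  33 100]
scene [103  45 107]
[ 51  63 118]
scene yellow [311 224  29  32 344] [325.  239.2]
scene yellow [213  93  20  18  48] [222.7 101.7]
scene red [245 207   8   7  43] [248.4 209.9]
scene red [247 215   5   6  10] [249.5 216.8]
scene red [247 218   1   1   1] [247. 218.]
scene red2 [248 212   4   5   9] [249.4 214.1]
scene red2 [247 210   1   1   1] [247. 210.]
scene red2 [247 212   1   1   1] [247. 212.]
scene red2 [248 219   1   1   1] [248. 219.]
[[ 0.764  0.258  0.03 ]
 [ 0.674 -0.249  0.03 ]
 [ 0.452 -0.209  0.03 ]
 [ 0.541  0.296  0.03 ]]
[[ 0.675 -0.24   0.03 ]
 [ 0.459 -0.205  0.03 ]
 [ 0.55   0.298  0.03 ]
 [ 0.768  0.262  0.03 ]]
```

```bash
python3 - <<'E'
from h import *
import pickle
from scipy.optimize import least_squares
T,S=pickle.load(open("ts0.pkl","rb"))
bc=np.array([[.14,.26,.03],[.14,-.26,.03],[-.09,-.26,.03],[-.09,.26,.03]])
ut=np.array([(200+a/3.3,140+b/3.3) for a,b in [(113,80),(678,178),(637,426),(67,327)]])
us=np.array([(200+a/2.8,190+b/2.8) for a,b in [(378,526),(48,192),(198,73),(532,372)]])
f=lambda p:np.r_[(proj(T,bed2w(p,bc))-ut).ravel(),(proj(S,bed2w(p,bc))-us).ravel()]
s=least_squares(f,[.6,.02,-.17]); p=s.x; print(p, f(p).round(1)); np.save("bed.npy",p)
inv=lambda w:(R.from_euler('z',-p[2]).apply(w-np.array([p[0],p[1],0])))
ax=bed2w(p,[0,-.2,.118])[0]; print("axis",ax)
# knob: red centroids top ~ cap
print("knob top view", atz(T,(401,238.8),.142), inv(atz(T,(401,238.8),.142)))
print("knob scene", atz(S,(249,211.5),.135), inv(atz(S,(249,211.5),.135)))
print("crank hub top", inv(atz(T,(200+598/3.3,140+307/3.3),.092)), "scene",inv(atz(S,(200+166/2.8,190+113/2.8),.092)))
print("plug top", inv(atz(T,(200+390/3.3,140+270/3.3),.101)))
h=tri([(T,(294.5,231.2)),(S,(325,239.2))]); print("handle",h,inv(h))
# blue base corners in top crop, z=.03ish
for a,b in [(308,105),(412,123),(400,195),(302,180)]: print("blue",inv(atz(T,(200+a/3.3,140+b/3.3),.035)))
def ann(c,pts,nm,box,k):
    im=c["img"][:,:,::-1].copy()[box[1]:box[3],box[0]:box[2]]; im=cv2.resize(im,None,fx=k,fy=k,interpolation=cv2.INTER_CUBIC)
    for q in proj(c,pts): cv2.circle(im,tuple(int(round((q[i]-box[i]+.5)*k)) for i in(0,1)),3,(255,0,255),1)
    cv2.imwrite(nm,im)
pts=np.vstack([bed2w(p,bc),ax,h])
ann(T,pts,"pics/ann_t.png",(200,140,440,300),3.3); ann(S,pts,"pics/ann_s.png",(200,190,420,400),2.8)
E
```

```text
[ 0.58519089  0.03001875 -0.1774568 ] [-1.  -1.6  0.5 -0.9  0.4  0.4 -2.  -0.7 -0.3  0.1 -3.  -1.2  0.3 -2.4
  2.5 -1.3]
axis [ 0.54988551 -0.16684042  0.118     ]
knob top view [ 0.52791783 -0.21647755  0.142     ] [-0.01286041 -0.25273551  0.142     ]
knob scene [ 0.5333684  -0.21475622  0.135     ] [-0.0077993  -0.25007904  0.135     ]
crank hub top [ 0.00049611 -0.20164978  0.092     ] scene [-0.00070032 -0.20247179  0.092     ]
plug top [-0.00056377 -0.02113635  0.101     ]
handle [0.53673272 0.06806937 0.24594543] [-0.05441413  0.0288989   0.24594543]
blue [0.14306486 0.07903537 0.035     ]
blue [ 0.14330733 -0.01560714  0.035     ]
blue [ 0.07701638 -0.01644027  0.035     ]
blue [0.07500381 0.07205101 0.035     ]
```

View pics/ann_t.png

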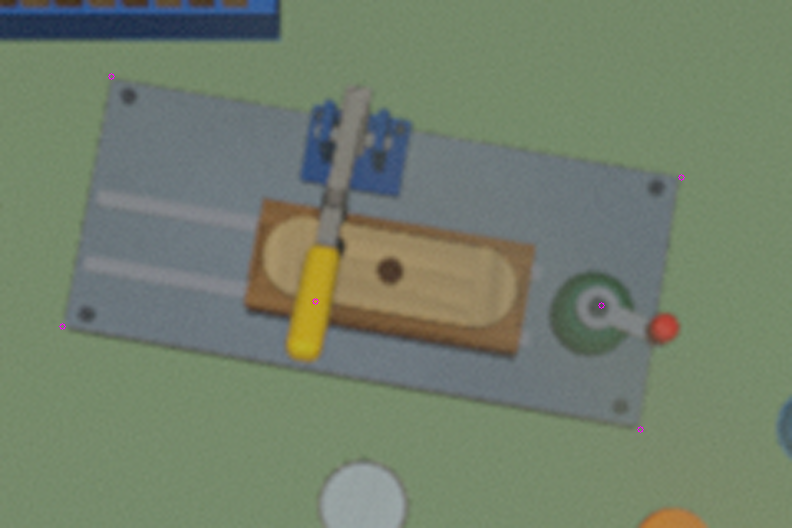

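```bash
cat >> h.py <<'E'
def shift(target,rot=None,st=None):
    from cell import sensors
    s=st or sensors.get_state(); q=R.from_quat(s["tool_rot"])
    d=q.inv().apply(np.array(target)-np.array(s["position"]))*1000
    rv=(q.inv()*rot).as_rotvec() if rot is not None else None
    return d.round(1), None if rv is None else rv.round(3)
def toolrot(p,tilt=0.0):
    # tool x=bed y, z down; tilt>0 leans z toward bed -x
    a=R.from_euler('z',p[2]); 
    x=np.array([0,1,0]); z=np.array([-np.sin(tilt),0,-np.cos(tilt)]); y=np.cross(z,x)
    return a*R.from_matrix(np.c_[x,y,z])
E
python3 - <<'E'
from h import *
p=np.load("bed.npy")
print(shift([.531,-.2155,.40],toolrot(p)))
E
```

```text
(array([-690. ,  569.4, -168.7]), array([ 0.   , -0.   , -0.094]))
```

```bash
python3 -m pendant '[-28,23,-33,0,0,0,-1, -56,46,-66,0,0,0,-1, -84,69,-99,0,0,0,-1, -112,92,-132,0,0,0,-1, -140,115,-165,0,0,0,-1]'
python3 -m pendant '[-36,30,0,0,0,0,-1, -72,60,0,0,0,0,-1, -108,90,0,0,0,0,-1, -144,120,0,0,0,0,-1, -180,150,0,0,0,0,-1]'
python3 -m pendant '[-36,30,0,0,0,0,-1, -72,60,0,0,0,0,-1, -108,90,0,0,0,0,-1, -144,120,0,0,0,0,-1, -180,150,0,0,0,0,-1]'
python3 -m pendant '[-36,30,0,0,0,0,-1, -72,60,0,0,0,0,-1, -108,90,0,0,0,0,-1, -144,120,0,0,0,-0.05,-1, -190,154,0,0,0,-0.094,-1]'
python3 - <<'E'
from h import *
p=np.load("bed.npy")
print(shift([.531,-.2155,.40],toolrot(p)))
from cell import *
c=capture("wrist"); cv2.imwrite("pics/w1.png",c["img"][:,:,::-1]); import pickle; pickle.dump(c,open("w1.pkl","wb"))
for t in ("crank_knob","plug","lever_grip"): print(t,[(round(d["conf"],2),[round(x) for x in d["bbox"]]) for d in spot_in(c,t)][:3])
E
```

```text
t: 2.1
position: [0.2414, 0.4347, 0.3978]
tool_rot: [0.796, 0.605, 0.0, -0.0]
ft_force: [-0.2, -0.1, 0.6]
opening: 1.006
t: 2.6
position: [0.3376, 0.2207, 0.3965]
tool_rot: [0.796, 0.605, 0.0, -0.0]
ft_force: [1.0, 0.8, 0.1]
opening: 0.999
t: 3.1
position: [0.4336, 0.0069, 0.3966]
tool_rot: [0.796, 0.605, 0.001, -0.0]
ft_force: [1.2, 0.3, -0.9]
opening: 1.002
t: 3.6
position: [0.5292, -0.2094, 0.397]
tool_rot: [0.765, 0.644, 0.001, 0.001]
ft_force: [1.2, 1.1, 0.8]
opening: 0.998
(array([-5.7,  2.8, -3. ]), array([ 0.002, -0.   ,  0.005]))
crank_knob [(0.84, [335, 209, 67, 32])]
plug [(0.64, [276, 8, 19, 11]), (0.54, [491, 215, 22, 14]), (0.53, [485, 208, 196, 72])]
lever_grip [(0.82, [614, 190, 46, 82]), (0.62, [121, 288, 163, 54])]
```

View pics/w1.png

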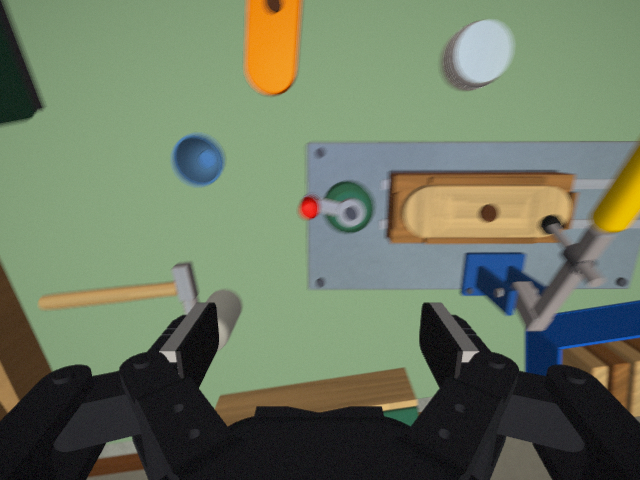

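```bash
python3 - <<'E'
from h import *
import pickle
c=pickle.load(open("w1.pkl","rb")); T,S=pickle.load(open("ts0.pkl","rb")); p=np.load("bed.npy")
inv=lambda w:(R.from_euler('z',-p[2]).apply(w-np.array([p[0],p[1],0]))).round(4)
print("cam",inv(np.array(c["origin"])))
h=cv2.cvtColor(c["img"],cv2.COLOR_RGB2HSV)
m=cv2.inRange(h,(0,150,80),(8,255,255))|cv2.inRange(h,(172,150,80),(180,255,255))
n,l,s,ce=cv2.connectedComponentsWithStats(m); i=max(range(1,n),key=lambda i:s[i][4]); print(s[i],ce[i])
print("knob",inv(atz(c,ce[i],.136)),atz(c,ce[i],.136))
print("hub",inv(atz(c,(351,211.5),.092)), "plug",inv(atz(c,(488,213),.101)))
bc=[[.14,-.26,.03],[-.09,-.26,.03]]
print("corner pred",proj(c,bed2w(p,bc)),"seen (307.5,289) (307.5,142)")
for nm,uv in (("bl",(467,254)),("br",(519,253)),("b2",(462,292)),("b3",(520,292))): print(nm,inv(atz(c,uv,.035)))
print("bottle",inv(atz(T,(466,180),.16)),inv(atz(T,(458,190),.08)))
E
```

```text
cam [-0.0864 -0.2464  0.5385]
[300 197  18  22 298] [308.41946309 207.66107383]
knob [-0.0113 -0.2581  0.136 ] [ 0.52854779 -0.22202456  0.136     ]
hub [ 0.0018 -0.2031  0.092 ] plug [ 0.0012 -0.0264  0.101 ]
corner pred [[309.4597148  288.4081027 ]
 [308.96058436 138.90148738]] seen (307.5,289) (307.5,142)
bl [ 0.0789 -0.0162  0.035 ]
br [0.0769 0.064  0.035 ]
b2 [ 0.1429 -0.0159  0.035 ]
b3 [0.1425 0.0769 0.035 ]
bottle [ 0.175  -0.3992  0.16  ] [ 0.1637 -0.3996  0.08  ]
```

```bash
python3 - <<'E'
from h import *
p=np.load("bed.npy")
t=bed2w(p,[-.0115,-.2555,.106])[0]; print(t,shift(t,toolrot(p)))
E
```

```text
[ 0.52876887 -0.21943878  0.106     ] (array([ -8.4,   3.2, 289.4]), array([-0.002,  0.002, -0.004]))
```

```bash
python3 -m pendant '[-8,3,40,0,0,-0.004,-1, -8,3,80,0,0,-0.004,-1, -8,3,120,0,0,-0.004,-1, -8,3,160,0,0,-0.004,-1, -8,3,200,0,0,-0.004,-1]'
python3 - <<'E'
from h import *
p=np.load("bed.npy")
t=bed2w(p,[-.0115,-.2555,.106])[0]; print(t,shift(t,toolrot(p)))
from cell import *
c=capture("wrist"); cv2.imwrite("pics/w2.png",c["img"][:,:,::-1]); import pickle; pickle.dump(c,open("w2.pkl","wb"))
print(proj(c,[t+[0,0,.036],t]))
E
```

```text
t: 4.3
position: [0.5301, -0.2145, 0.1957]
tool_rot: [0.765, 0.644, 0.002, -0.0]
ft_force: [0.6, -0.0, 0.4]
opening: 1.004
[ 0.52876887 -0.21943878  0.106     ] (array([-5.4, -0.7, 89.7]), array([ 0.002, -0.003,  0.007]))
[[310.81130622 267.39206472]
 [311.79354801 249.49615491]]
```

View pics/w2.png

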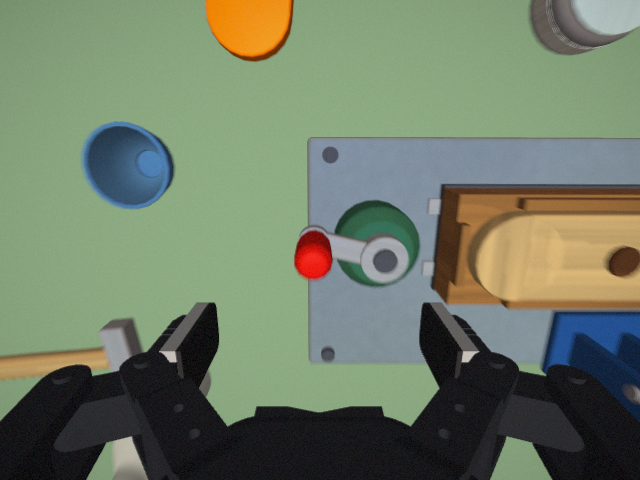

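The red knob is between the open fingers, with its top at about (314,262) and the hub at (386,261). The path down is clear.

```bash
python3 -m pendant '[-2,0,20,0,0,0,-1, -4,0,42,0,0,0,-1, -4,0,64,0,0,0,-1, -4,0,84,0,0,0,-1, -4,0,89,0,0,0,-1]'
python3 -m pendant '[0,0,0,0,0,0,1, 0,0,0,0,0,0,1, 0,0,0,0,0,0,1, 0,0,0,0,0,0,1, 0,0,0,0,0,0,1]'
python3 - <<'E'
from h import *
p=np.load("bed.npy")
t=bed2w(p,[-.0115,-.2555,.106])[0]; print(t,shift(t,toolrot(p)))
from cell import *
print(sensors.get_state())
c=capture("wrist"); cv2.imwrite("pics/w3.png",c["img"][:,:,::-1]); import pickle; pickle.dump(c,open("w3.pkl","wb"))
E
```

```text
t: 4.85
position: [0.5291, -0.2187, 0.1071]
tool_rot: [0.765, 0.644, 0.0, -0.001]
ft_force: [0.1, -0.4, 0.5]
opening: 0.994
t: 5.35
position: [0.5307, -0.2194, 0.1086]
tool_rot: [0.765, 0.644, 0.002, 0.0]
ft_force: [1.2, 6.0, 7.4]
opening: 0.27
[ 0.52876887 -0.21943878  0.106     ] (array([-0.4, -1.9,  2.6]), array([ 0.003, -0.003,  0.005]))
{'t': 5.35, 'joints': array([-0.40676513,  0.4393385 ,  0.89987162,  1.78345848, -0.38606042,
        1.10347066,  2.02312108]), 'joint_vel': array([-0.00051841,  0.00353125, -0.0029157 ,  0.00042853, -0.00013123,
       -0.00147875,  0.00095754]), 'joint_torque': array([ 3.83373991e+00, -4.34736300e+01,  1.64585620e+01, -3.04030609e+01,
        1.84809811e+00, -9.68560427e-01, -3.93796025e-02]), 'position': array([ 0.53067793, -0.21941281,  0.10864797]), 'tool_rot': array([7.65295309e-01, 6.43676768e-01, 1.81518922e-03, 1.18039634e-04]), 'ft_force': array([1.18884702, 6.02769233, 7.44408097]), 'torque': array([ 1.43188889, -0.41399637,  0.09111546]), 'opening': 0.270189150289396}
```

View pics/w3.png

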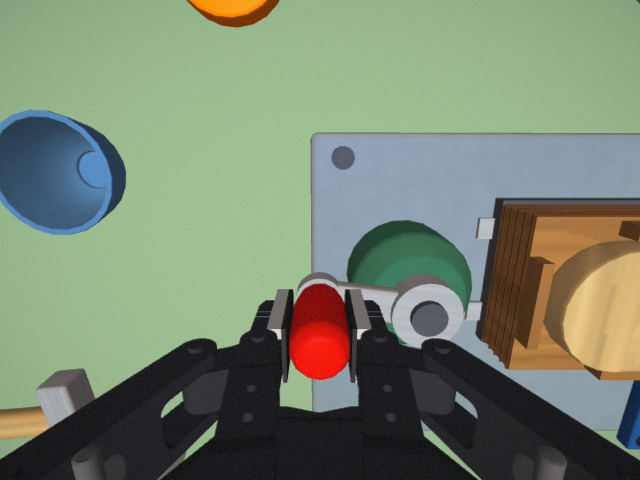

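```bash
python3 -m pendant '[0,0,0,0,0,0,0.2, 0.5,0,-4,0,0,0,0.2, 0.5,0,-5,0,0,0,0.2, 0.5,0,-5,0,0,0,1, 0.5,0,-5,0,0,0,1]'
python3 -m pendant '[0,0,0,0,0,0,1, 0,0,0,0,0,0,1, 0,0,0,0,0,0,1, 0,0,0,0,0,0,1, 0,0,0,0,0,0,1]'
python3 - <<'E'
from h import *
from cell import *
p=np.load("bed.npy")
s=sensors.get_state(); print(s["position"],s["ft_force"],s["opening"])
inv=lambda w:(R.from_euler('z',-p[2]).apply(w-np.array([p[0],p[1],0]))).round(4)
k=inv(np.array(s["position"])); print(k)
# shifts of knob along the circle in tool frame
q=R.from_quat(s["tool_rot"])
for ax in ([0.001,-.202],[0,-.2]):
    v=k[:2]-ax; r0=np.hypot(*v); a=np.degrees(np.arctan2(v[1],v[0])); print(r0,a)
a0=a if False else np.degrees(np.arctan2(k[1]+.2015,k[0]-.0007)); print(a0)
for d in range(0,601,12):
    # tool x=bed y, tool y = bed x 
    A=np.radians(a0-d); B=np.radians(a0)
    if d%60==0: print()
    print(d,[round(55*(np.sin(A)-np.sin(B)),1),round(55*(np.cos(A)-np.cos(B)),1)],end=' ')
E
```

```text
t: 5.9
position: [0.5301, -0.2196, 0.1131]
tool_rot: [0.766, 0.643, 0.001, 0.0]
ft_force: [-0.3, 4.4, 8.7]
opening: 0.271
t: 6.4
position: [0.5301, -0.2196, 0.1132]
tool_rot: [0.765, 0.643, 0.001, 0.0]
ft_force: [0.5, 4.8, 8.1]
opening: 0.269
[ 0.53014417 -0.21960516  0.11316386] [0.47140397 4.81154105 8.07555579] 0.2688268139999634
[-0.0101 -0.2554  0.1132]
0.05454145212588312 -101.74257846503954
0.05631314233817893 -100.3321475052226
-101.33037335061039

0 [np.float64(0.0), np.float64(0.0)] 12 [np.float64(3.4), np.float64(-11.0)] 24 [np.float64(9.1), np.float64(-21.0)] 36 [np.float64(16.7), np.float64(-29.6)] 48 [np.float64(25.9), np.float64(-36.5)] 
60 [np.float64(36.3), np.float64(-41.3)] 72 [np.float64(47.5), np.float64(-43.8)] 84 [np.float64(59.0), np.float64(-44.0)] 96 [np.float64(70.3), np.float64(-41.7)] 108 [np.float64(80.9), np.float64(-37.1)] 
120 [np.float64(90.3), np.float64(-30.5)] 132 [np.float64(98.0), np.float64(-22.0)] 144 [np.float64(103.9), np.float64(-12.2)] 156 [np.float64(107.6), np.float64(-1.3)] 168 [np.float64(108.9), np.float64(10.2)] 
180 [np.float64(107.
[... 774 characters left out ...]
4(25.9), np.float64(-36.5)] 
420 [np.float64(36.3), np.float64(-41.3)] 432 [np.float64(47.5), np.float64(-43.8)] 444 [np.float64(59.0), np.float64(-44.0)] 456 [np.float64(70.3), np.float64(-41.7)] 468 [np.float64(80.9), np.float64(-37.1)] 
480 [np.float64(90.3), np.float64(-30.5)] 492 [np.float64(98.0), np.float64(-22.0)] 504 [np.float64(103.9), np.float64(-12.2)] 516 [np.float64(107.6), np.float64(-1.3)] 528 [np.float64(108.9), np.float64(10.2)] 
540 [np.float64(107.9), np.float64(21.6)] 552 [np.float64(104.4), np.float64(32.6)] 564 [np.float64(98.8), np.float64(42.6)] 576 [np.float64(91.2), np.float64(51.2)] 588 [np.float64(82.0), np.float64(58.1)] 
600 [np.float64(71.5), np.float64(62.9)]
```

```bash
python3 -m pendant '[3.4,-11,0,0,0,0,1, 9.1,-21,0,0,0,0,1, 16.7,-29.6,0,0,0,0,1, 25.9,-36.5,0,0,0,0,1, 36.3,-41.3,0,0,0,0,1]'
python3 - <<'E'
from h import *
from cell import *
import pickle
c=capture("wrist"); cv2.imwrite("pics/w4.png",c["img"][:,:,::-1])
s=sensors.get_state();p=np.load("bed.npy");print(R.from_euler('z',-p[2]).apply(s["position"]-np.array([p[0],p[1],0])),s["ft_force"],s["opening"])
E
```

```text
t: 6.9
position: [0.492, -0.1809, 0.1131]
tool_rot: [0.767, 0.642, -0.002, 0.0]
ft_force: [-15.9, -6.9, 20.9]
opening: 0.265
[-0.05522052 -0.22224678  0.11292189] [-19.41431162  -4.85090602  27.5875934 ] 0.2680809561737751
```

View pics/w4.png

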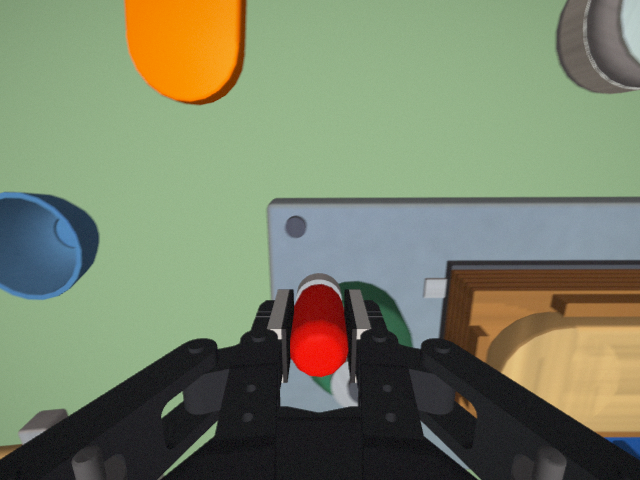

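```bash
python3 -m pendant '[-1.5,-2,0,0,0,0,1, -3,-4,-1,0,0,0,1, -3,-4,-1,0,0,0,1, -3,-4,-1,0,0,0,1, -3,-4,-1,0,0,0,1]'
python3 - <<'E'
from h import *
from cell import *
s=sensors.get_state();p=np.load("bed.npy");print(R.from_euler('z',-p[2]).apply(s["position"]-np.array([p[0],p[1],0])),s["ft_force"],s["opening"],s["joints"].round(2))
E
```

```text
t: 7.45
position: [0.4911, -0.1796, 0.1134]
tool_rot: [0.766, 0.643, 0.001, 0.001]
ft_force: [4.6, 0.3, -3.8]
opening: 0.265
[-0.05563077 -0.22296921  0.11339419] [ 4.62309125  0.29116394 -3.81566921] 0.2652432105869612 [-0.56  0.3   0.96  1.91 -0.28  1.07  1.91]
```

```bash
cat >> h.py <<'E'
def arc(a0,step,n=5,r=55):
    B=np.radians(a0)
    for i in range(1,n+1):
        A=np.radians(a0-step*i); print(round(a0-step*i,1),(round(r*(np.sin(A)-np.sin(B)),1),round(r*(np.cos(A)-np.cos(B)),1)))
def bedst():
    from cell import sensors
    s=sensors.get_state();p=np.load("bed.npy");b=R.from_euler('z',-p[2]).apply(s["position"]-np.array([p[0],p[1],0]))
    f=R.from_euler('z',-p[2]).apply(s["ft_force"]); print("t",s["t"],"bed",b.round(4),"f",f.round(1),"op",round(s["opening"],3),"j",s["joints"].round(2)); return b,f
E
python3 -c "
from h import *
arc(-156.7,12)"
```

```text
-168.7 (np.float64(11.0), np.float64(-3.4))
-180.7 (np.float64(22.4), np.float64(-4.5))
-192.7 (np.float64(33.8), np.float64(-3.1))
-204.7 (np.float64(44.7), np.float64(0.5))
-216.7 (np.float64(54.6), np.float64(6.4))
```

```bash
python3 -m pendant '[11,-3.4,0,0,0,0,1, 22.4,-4.5,0,0,0,0,1, 33.8,-3.1,0,0,0,0,1, 44.7,0.5,0,0,0,0,1, 54.6,6.4,0,0,0,0,1]'
python3 -c "
from h import *
b,f=bedst()
arc(-216.7,12)"
```

```text
t: 7.95
position: [0.5062, -0.1268, 0.1134]
tool_rot: [0.766, 0.643, -0.0, 0.0]
ft_force: [3.2, -5.6, -1.3]
opening: 0.263
t 7.95 bed [-0.0501 -0.1683  0.1134] f [ 4.2 -4.9 -1.3] op 0.263 j [-0.65  0.29  0.94  1.91 -0.27  1.07  1.79]
-228.7 (np.float64(8.5), np.float64(7.8))
-240.7 (np.float64(15.1), np.float64(17.2))
-252.7 (np.float64(19.6), np.float64(27.7))
-264.7 (np.float64(21.9), np.float64(39.0))
-276.7 (np.float64(21.8), np.float64(50.5))
```

```bash
python3 -m pendant '[8.2,8.3,0,0,0,0,1, 14.7,17.7,0,0,0,0,1, 19.2,28.2,0,0,0,0,1, 21.5,39.5,0,0,0,0,1, 21.4,51,0,0,0,0,1]'
python3 -c "
from h import *
b,f=bedst()
arc(-276.7,12)"
```

```text
t: 8.45
position: [0.561, -0.1138, 0.1133]
tool_rot: [0.765, 0.644, 0.0, -0.001]
ft_force: [-2.2, -1.9, 7.5]
opening: 0.268
t 8.45 bed [ 0.0016 -0.1458  0.1133] f [-1.8 -2.3  7.5] op 0.268 j [-0.59  0.42  0.88  1.78 -0.36  1.11  1.81]
-288.7 (np.float64(-2.5), np.float64(11.2))
-300.7 (np.float64(-7.3), np.float64(21.7))
-312.7 (np.float64(-14.2), np.float64(30.9))
-324.7 (np.float64(-22.8), np.float64(38.5))
-336.7 (np.float64(-32.9), np.float64(44.1))
```

```bash
python3 -m pendant '[-2.5,11.2,0,0,0,0,1, -7.3,21.7,0,0,0,0,1, -14.2,30.9,0,0,0,0,1, -22.8,38.5,0,0,0,0,1, -32.9,44.1,0,0,0,0,1]'
python3 -c "
from h import *
b,f=bedst()
arc(-336.7,12)"
```

```text
t: 8.95
position: [0.5985, -0.1546, 0.1133]
tool_rot: [0.765, 0.643, 0.0, -0.001]
ft_force: [-5.0, 1.0, 8.9]
opening: 0.266
t 8.95 bed [ 0.0457 -0.1794  0.1133] f [-5.1  0.1  8.9] op 0.266 j [-0.46  0.53  0.85  1.66 -0.43  1.16  1.9 ]
-348.7 (np.float64(-11.0), np.float64(3.4))
-360.7 (np.float64(-22.4), np.float64(4.5))
-372.7 (np.float64(-33.8), np.float64(3.1))
-384.7 (np.float64(-44.7), np.float64(-0.5))
-396.7 (np.float64(-54.6), np.float64(-6.4))
```

```bash
python3 -m pendant '[-11,3,0,0,0,0,1, -22.4,4,0,0,0,0,1, -33.8,2.6,0,0,0,0,1, -44.7,-1,0,0,0,0,1, -54.6,-6.9,0,0,0,0,1]'
python3 -c "
from h import *
b,f=bedst()
arc(-396.7,12)"
```

```text
t: 9.45
position: [0.5823, -0.2068, 0.1133]
tool_rot: [0.765, 0.643, 0.001, -0.001]
ft_force: [-2.1, 5.2, 7.5]
opening: 0.269
t 9.45 bed [ 0.0389 -0.2336  0.1133] f [-3.   4.8  7.5] op 0.269 j [-0.37  0.53  0.86  1.66 -0.43  1.16  1.99]
-408.7 (np.float64(-8.5), np.float64(-7.8))
-420.7 (np.float64(-15.1), np.float64(-17.2))
-432.7 (np.float64(-19.6), np.float64(-27.7))
-444.7 (np.float64(-21.9), np.float64(-39.0))
-456.7 (np.float64(-21.8), np.float64(-50.5))
```

```bash
python3 -m pendant '[-8.1,-8.3,0,0,0,0,1, -14.7,-17.7,0,0,0,0,1, -19.2,-28.2,0,0,0,0,1, -21.5,-39.5,0,0,0,0,1, -21.4,-51,0,0,0,0,1]'
python3 - <<'E'
from h import *
b,f=bedst()
arc(-456.7,12)
from cell import *
T=capture("top");S=capture("scene")
import pickle; pickle.dump((T,S),open("ts1.pkl","wb"))
a=T["img"][140:300,200:440,::-1]; cv2.imwrite("pics/t1.png",cv2.resize(a,None,fx=3.3,fy=3.3,interpolation=cv2.INTER_CUBIC))
E
```

```text
t: 9.95
position: [0.5272, -0.2188, 0.1133]
tool_rot: [0.766, 0.643, 0.001, -0.0]
ft_force: [3.8, 6.3, 4.8]
opening: 0.27
t 9.95 bed [-0.0131 -0.2552  0.1133] f [2.7 6.9 4.8] op 0.27 j [-0.41  0.43  0.9   1.79 -0.37  1.11  2.01]
-468.7 (np.float64(2.5), np.float64(-11.2))
-480.7 (np.float64(7.3), np.float64(-21.7))
-492.7 (np.float64(14.2), np.float64(-30.9))
-504.7 (np.float64(22.8), np.float64(-38.5))
-516.7 (np.float64(32.9), np.float64(-44.1))
```

View pics/t1.png

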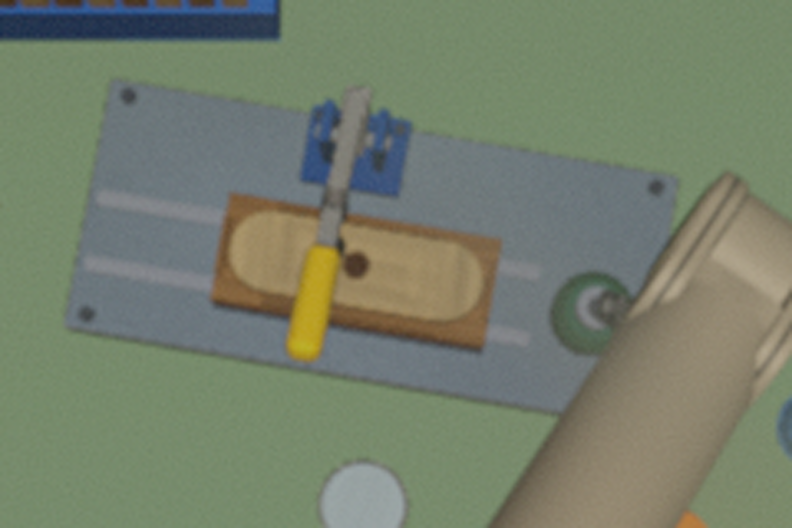

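```bash
python3 -m pendant '[2.7,-11.2,0,0,0,0,1, 7.5,-21.7,0,0,0,0,1, 14.4,-30.9,0,0,0,0,1, 23,-38.5,0,0,0,0,1, 33.1,-44.1,0,0,0,0,1]'
python3 -c "
from h import *
b,f=bedst()"
python3 -m pendant '[11,-3.4,0,0,0,0,1, 22.4,-4.5,0,0,0,0,1, 33.8,-3.1,0,0,0,0,1, 44.7,0.5,0,0,0,0,1, 54.6,6.4,0,0,0,0,1]'
python3 -c "
from h import *
b,f=bedst()"
```

```text
t: 10.55
position: [0.4906, -0.1786, 0.1134]
tool_rot: [0.765, 0.643, 0.001, 0.001]
ft_force: [12.2, 0.6, -4.5]
opening: 0.268
t 10.55 bed [-0.0563 -0.222   0.1134] f [11.9  2.7 -4.5] op 0.268 j [-0.56  0.3   0.95  1.92 -0.28  1.06  1.9 ]
t: 11.05
position: [0.5054, -0.1275, 0.1133]
tool_rot: [0.766, 0.643, -0.0, 0.001]
ft_force: [3.3, -5.7, 1.4]
opening: 0.273
t 11.05 bed [-0.0508 -0.1691  0.1133] f [ 4.2 -5.1  1.4] op 0.273 j [-0.65  0.29  0.93  1.92 -0.26  1.06  1.79]
```

```bash
python3 - <<'E'
from h import *
from cell import *
import pickle
T=capture("top");S=capture("scene");W=capture("wrist")
pickle.dump((T,S,W),open("ts2.pkl","wb"))
a=T["img"][170:250,250:370,::-1]; a=cv2.resize(a,None,fx=6.6,fy=6.6,interpolation=cv2.INTER_CUBIC)
cv2.imwrite("pics/t2.png",a)
a=S["img"][220:340,240:360,::-1]; cv2.imwrite("pics/s2.png",cv2.resize(a,None,fx=5,fy=5,interpolation=cv2.INTER_CUBIC))
cv2.imwrite("pics/w5.png",W["img"][:,:,::-1])
E
```

```text
(no output)
```

View pics/t2.png

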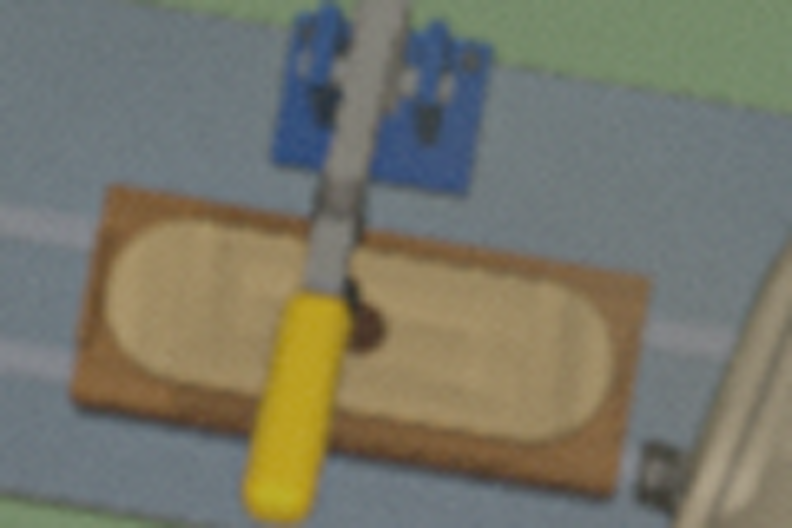

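View pics/s2.png

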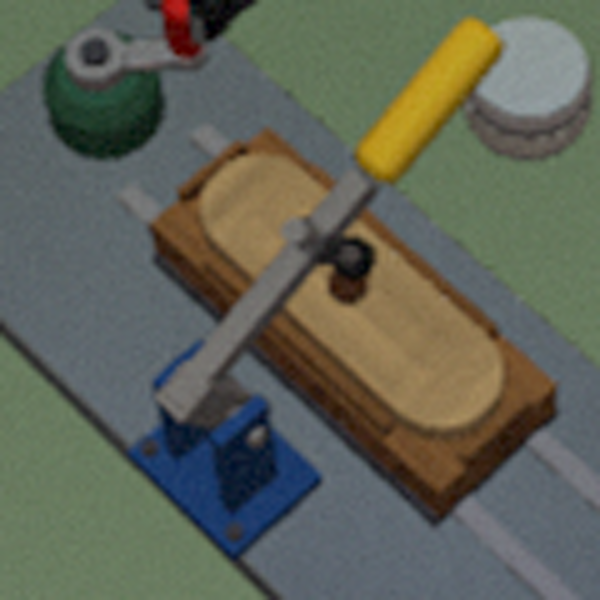

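View pics/w5.png

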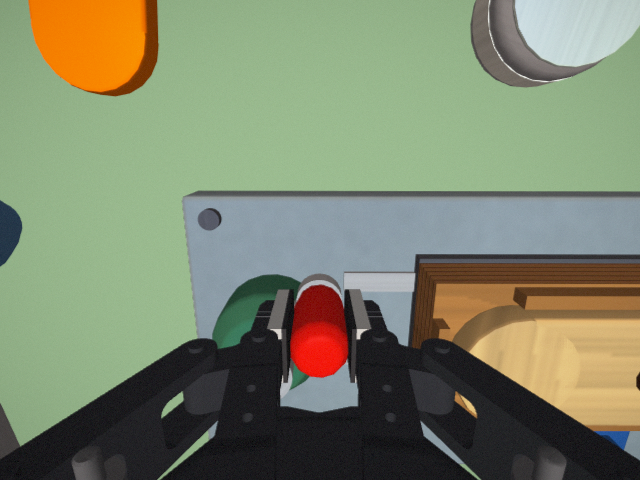

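```bash
python3 - <<'E'
from h import *
import pickle
T,S,W=pickle.load(open("ts2.pkl","rb")); W1=pickle.load(open("w1.pkl","rb")); p=np.load("bed.npy")
inv=lambda w:(R.from_euler('z',-p[2]).apply(w-np.array([p[0],p[1],0]))*1000).round(1)
cv=lambda x,y:((x+.5)/6.6-.5+250,(y+.5)/6.6-.5+170)
cs=lambda x,y:((x+.5)/5-.5+240,(y+.5)/5-.5+220)
def yel(c,z):
    h=cv2.cvtColor(c["img"],cv2.COLOR_RGB2HSV); m=cv2.inRange(h,(20,130,100),(34,255,255))
    n,l,s,ce=cv2.connectedComponentsWithStats(m); i=max(range(1,n),key=lambda i:s[i][4]); return ce[i],s[i][4],inv(atz(c,ce[i],z))
print("handle T",yel(T,.246)); print("handle S",yel(S,.246))
print("plug T now",inv(atz(T,cv(356.5,327),.101)), "edge R",inv(atz(T,cv(385,330),.101)))
for q in [(273,162),(467,193),(290,13),(493,42)]: print("base T",inv(atz(T,cv(*q),.036)))
for q in [(130,450),(240,555),(322,480)]: print("base S",inv(atz(S,cs(*q),.036)))
print("hub T",inv(atz(T,(200+(598+.5)/3.3-.5,140+(307.5)/3.3-.5),.092)),"hub S",inv(atz(S,cs(95,50),.092)))
print("slat/jig corners T",[inv(atz(T,cv(*q),.087)) for q in [(108,185),(650,275),(612,495),(75,408)]])
print("jig S",[inv(atz(S,cs(*q),.087)) for q in [(152,230),(268,130),(556,390),(440,490)]])
# arm top end, wrist1 foot
print("foot w1 px 550,222; plug 488,213, handle")
print("pred foot", proj(W1,bed2w(p,[.107-.105,.029,.16])))
E
```

```text
handle T (array([294.48021108, 231.03957784]), np.int32(379), array([-55.2,  30.3, 246. ]))
handle S (array([325.23650386, 239.44215938]), np.int32(389), array([-53.2,  28.6, 246. ]))
plug T now [ -0.2  20.6 101. ] edge R [  0.6   8.4 101. ]
base T [75.8 73.9 36. ]
base T [ 77.2 -13.8  36. ]
base T [143.7  78.6  36. ]
base T [146.7 -13.3  36. ]
base S [142.9 -16.8  36. ]
base S [140.8  74.5  36. ]
base S [77.3 73.6 36. ]
hub T [   1.3 -200.5   92. ] hub S [  -1. -206.   92.]
slat/jig corners T [array([ 43.9, 137.8,  87. ]), array([ 46.2, -99.1,  87. ]), array([-50.5, -99.2,  87. ]), array([-53.9, 133.8,  87. ])]
jig S [array([ 54.4, -91.3,  87. ]), array([-38.9, -94. ,  87. ]), array([-38.8, 143.1,  87. ]), array([ 49.2, 140.7,  87. ])]
foot w1 px 550,222; plug 488,213, handle
pred foot [[561.3898103  224.29876995]]
```

```bash
python3 -m pendant '[8.2,8.3,0,0,0,0,1, 14.7,17.7,0,0,0,0,1, 19.2,28.2,0,0,0,0,1, 21.5,39.5,0,0,0,0,1, 21.4,51,0,0,0,0,1]'
python3 -c "
from h import *
b,f=bedst(); arc(-276.7,12)"
```

```text
t: 11.7
position: [0.5596, -0.1134, 0.1132]
tool_rot: [0.765, 0.643, 0.0, -0.001]
ft_force: [-2.8, 1.0, 7.6]
opening: 0.265
t 11.7 bed [ 0.0002 -0.1457  0.1132] f [-2.9  0.5  7.6] op 0.265 j [-0.59  0.42  0.88  1.78 -0.36  1.11  1.81]
-288.7 (np.float64(-2.5), np.float64(11.2))
-300.7 (np.float64(-7.3), np.float64(21.7))
-312.7 (np.float64(-14.2), np.float64(30.9))
-324.7 (np.float64(-22.8), np.float64(38.5))
-336.7 (np.float64(-32.9), np.float64(44.1))
```

```bash
python3 -m pendant '[-2.5,11.2,0,0,0,0,1, -7.3,21.7,0,0,0,0,1, -14.2,30.9,0,0,0,0,1, -14.2,30.9,0,0,0,0,1, -14.2,30.9,0,0,0,0,1]'
python3 -m pendant '[0,0,0,0,0,0,0, 0,0,0,0,0,0,-0.5, 0,0,0,0,0,0,-1, 0,0,-20,0,0,0,-1, 0,0,-60,0,0,0,-1]'
python3 - <<'E'
from h import *
b,f=bedst()
p=np.load("bed.npy")
# wrist camera is ~86mm toward bed -x from TCP; want camera in plane y=.0295
t=bed2w(p,[-.01,.0295,.40])[0]; print(shift([b[0]*0+t[0],t[1],.40],toolrot(p)))
from cell import *
W=capture("wrist");cv2.imwrite("pics/w6.png",W["img"][:,:,::-1])
E
```

```text
t: 12.2
position: [0.5884, -0.1333, 0.1134]
tool_rot: [0.766, 0.643, 0.001, 0.0]
ft_force: [3.7, 1.7, 3.0]
opening: 0.263
t: 12.7
position: [0.5853, -0.1333, 0.1712]
tool_rot: [0.766, 0.643, -0.002, -0.002]
ft_force: [0.7, -0.0, -0.5]
opening: 1.004
t 12.7 bed [ 0.0289 -0.1607  0.1712] f [ 0.7  0.1 -0.5] op 1.004 j [-0.54  0.43  0.89  1.64 -0.35  1.25  1.82]
(array([ 190.2,  -39.6, -228.7]), array([-0.006,  0.001,  0.004]))
```

View pics/w6.png

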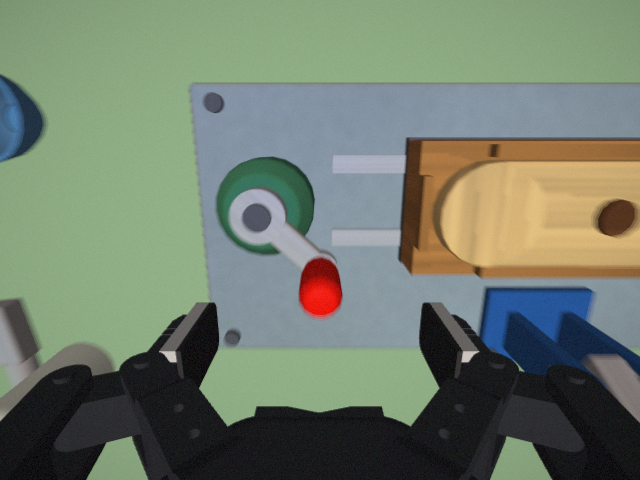

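```bash
python3 -m pendant '[0,0,-45,0,0,0,-1, 0,0,-90,0,0,0,-1, 10,-5,-135,0,0,0,-1, 30,-15,-180,0,0,0,-1, 50,-25,-220,0,0,0,-1]'
python3 -m pendant '[30,-3,-2,0,0,0,-1, 65,-6,-4,0,0,0,-1, 100,-10,-6,0,0,0,-1, 130,-13,-8,0,0,0,-1, 140,-15,-8,0,0,0,-1]'
python3 -m pendant '[0,0,0,0,0,0,-1, 0,0,0,0,0,0,-1, 0,0,0,0,0,0,-1, 0,0,0,0,0,0,-1, 0,0,0,0,0,0,-1]'
python3 - <<'E'
from h import *
b,f=bedst()
from cell import *
import pickle
W=capture("wrist");cv2.imwrite("pics/w7.png",W["img"][:,:,::-1]); pickle.dump(W,open("w7.pkl","wb"))
p=np.load("bed.npy"); print(W["origin"],(R.from_euler('z',-p[2]).apply(np.array(W["origin"])-np.array([p[0],p[1],0]))))
print(proj(W,bed2w(p,[[0,.0295,.101],[.002,.0295,.16],[.107,.0295,.115],[-.054,.0295,.243]])))
E
```

```text
t: 13.25
position: [0.5707, -0.0805, 0.3953]
tool_rot: [0.766, 0.642, 0.0, 0.0]
ft_force: [1.1, 0.3, 0.3]
opening: 1.0
t: 13.75
position: [0.5807, 0.0641, 0.4007]
tool_rot: [0.764, 0.645, -0.0, -0.001]
ft_force: [0.0, 0.7, 0.6]
opening: 0.999
t: 14.25
position: [0.5808, 0.0591, 0.4014]
tool_rot: [0.766, 0.643, 0.0, -0.0]
ft_force: [0.5, 0.4, -0.3]
opening: 0.999
t 14.25 bed [-0.0095  0.0279  0.4014] f [ 0.4  0.4 -0.3] op 0.999 j [-0.87  0.27  0.9   1.3  -0.21  1.67  1.39]
[0.50850836 0.07138293 0.54305774] [-0.08278018  0.02717807  0.54305774]
[[320.25304028 208.54832904]
 [320.48517982 219.85179664]
 [320.02794932 288.55235327]
 [321.22762753 177.13780924]]
```

View pics/w7.png

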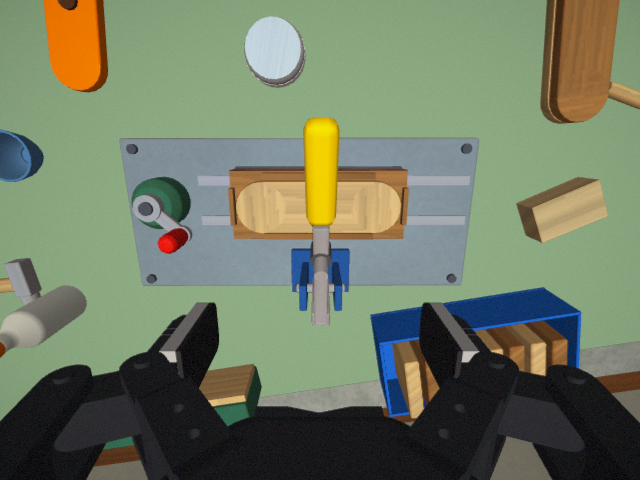

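```bash
python3 - <<'E'
from h import *
import pickle
W=pickle.load(open("w7.pkl","rb")); im=W["img"]
cv2.imwrite("pics/w7c.png",cv2.resize(im[110:330,225:415,::-1],None,fx=2.7*1,fy=2.7,interpolation=cv2.INTER_CUBIC))
h=cv2.cvtColor(im,cv2.COLOR_RGB2HSV)
y=cv2.inRange(h,(20,170,120),(34,255,255))
for r in range(125,225,12):
    c=np.where(y[r,290:350])[0]+290; print(r,c.min(),c.max(),(c.min()+c.max())/2)
bl=cv2.inRange(h,(105,150,50),(125,255,255))
for r in (252,256,285,288): 
    c=np.where(bl[r,270:365])[0]+270; print("blue",r,c.min(),c.max(),(c.min()+c.max())/2)
for r in (195,200,205,210,215): print(r,[tuple(im[r,x]) for x in (232,234,235,236,237,238,240)],[tuple(im[r,x]) for x in (397,399,400,401,402,404)])
E
```

```text
125 305 337 321.0
137 304 338 321.0
149 304 338 321.0
161 305 337 321.0
173 305 337 321.0
185 305 336 320.5
197 306 336 321.0
209 306 335 320.5
221 309 332 320.5
blue 252 292 348 320.0
blue 256 292 348 320.0
blue 285 293 347 320.0
blue 288 293 347 320.0
195 [(np.uint8(141), np.uint8(97), np.uint8(56)), (np.uint8(62), np.uint8(41), np.uint8(24)), (np.uint8(152), np.uint8(107), np.uint8(61)), (np.uint8(166), np.uint8(116), np.uint8(64)), (np.uint8(166), np.uint8(118), np.uint8(69)), (np.uint8(155), np.uint8(118), np.uint8(68)), (np.uint8(223), np.uint8(189), np.uint8(129))] [(np.uint8(220), np.uint8(187), np.uint8(124)), (np.uint8(154), np.uint8(110), np.uint8(64)), (np.uint8(160), np.uint8(112), np.uint8(64)), (np.uint8(141), np.uint8(99), np.uint8(58)), (np.uint8(87), np.uint8(58), np.uint8(34)), (np.uint8(146), np.uint8(100), np.uint8(57))]
200 [(np.uint8(156), np.uint8(105), np.uint8(58)), (np.uint8(68), np.uint8(44), np.uint8(21)), (np.uint8(111), np.uint8(76), np.uint8(41)), (np.uint8(142), np.uint8(98), np.uint8(57)), (np.uint8(197), np.uint8(166), np.uint8(106)), (np.uint8(212)
[... 1459 characters left out ...]
uint8(31)), (np.uint8(84), np.uint8(56), np.uint8(31)), (np.uint8(155), np.uint8(108), np.uint8(63))]
215 [(np.uint8(151), np.uint8(104), np.uint8(56)), (np.uint8(100), np.uint8(69), np.uint8(38)), (np.uint8(70), np.uint8(46), np.uint8(28)), (np.uint8(110), np.uint8(77), np.uint8(44)), (np.uint8(137), np.uint8(101), np.uint8(59)), (np.uint8(199), np.uint8(165), np.uint8(108)), (np.uint8(217), np.uint8(183), np.uint8(122))] [(np.uint8(221), np.uint8(188), np.uint8(125)), (np.uint8(176), np.uint8(131), np.uint8(75)), (np.uint8(115), np.uint8(78), np.uint8(47)), (np.uint8(75), np.uint8(50), np.uint8(33)), (np.uint8(103), np.uint8(69), np.uint8(38)), (np.uint8(152), np.uint8(106), np.uint8(59))]
```

View pics/w7c.png

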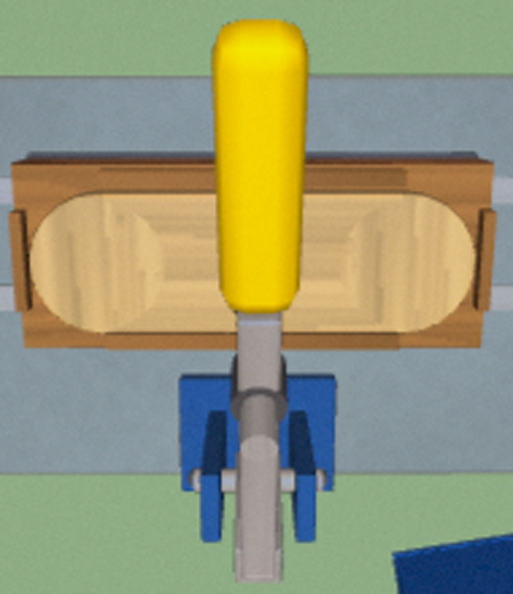

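```bash
python3 - <<'E'
from h import *
import pickle
W=pickle.load(open("w7.pkl","rb")); p=np.load("bed.npy")
inv=lambda w:(R.from_euler('z',-p[2]).apply(w-np.array([p[0],p[1],0]))*1000).round(1)
hub=inv(atz(W,(146,209),.092))
for z in (.142,):
  for uv in ((170,242),(172,241)): k=inv(atz(W,uv,z)); print(hub,k,np.degrees(np.arctan2(*(k-hub)[[1,0]])),np.hypot(*(k-hub)[:2]))
t=bed2w(p,[.036,-.1605,.113])[0]; print(shift(t,toolrot(p)))
W1=pickle.load(open("w1.pkl","rb"))["img"]
for r in (205,212,218): print(r,[W1[r,x].tolist() for x in range(398,408)],[W1[r,x].tolist() for x in range(568,580)])
g=W1[214,470:506].sum(1); print(g)
E
```

```text
[   2.8 -202.4   92. ] [  33.9 -153.5  142. ] 57.54397334657211 57.9518765873893
[   2.8 -202.4   92. ] [  32.6 -150.9  142. ] 59.94457551355188 59.50033613350432
(array([-188.8,   45. ,  288.3]), array([ 0.   , -0.   ,  0.003]))
205 [[153, 106, 60], [152, 105, 61], [143, 100, 57], [134, 97, 56], [125, 89, 53], [119, 88, 54], [135, 110, 72], [156, 127, 86], [168, 137, 91], [189, 158, 107]] [[193, 159, 107], [182, 148, 96], [180, 143, 93], [161, 125, 76], [162, 123, 71], [139, 111, 88], [138, 114, 92], [136, 123, 111], [135, 130, 128], [134, 135, 133], [131, 140, 142], [125, 139, 146]]
212 [[142, 101, 53], [136, 96, 56], [126, 90, 52], [123, 89, 51], [132, 103, 62], [144, 115, 75], [157, 129, 84], [174, 143, 97], [188, 156, 104], [203, 168, 113]] [[194, 158, 101], [180, 144, 91], [174, 135, 82], [163, 127, 82], [153, 122, 96], [139, 122, 110], [138, 127, 119], [136, 135, 135], [135, 137, 139], [130, 144, 151], [130, 144, 152], [131, 147, 152]]
218 [[148, 101, 58], [144, 99, 54], [138, 97, 55], [132, 94, 54], [150, 116, 70], [151, 117, 74], [164, 134, 89], [176, 144, 97], [188, 156, 104], [199, 164, 111]] [[173, 137, 87], [161, 124, 75], [142, 110, 78], [141, 112, 90], [137, 123, 113], [137, 127, 120], [134, 136, 133], [128, 137, 141], [128, 142, 147], [127, 139, 147], [127, 141, 145], [129, 141, 148]]
[470 479 479 477 467 470 422 416 361 324 285 209 158 152 166 173 155 164
 160 180 170 167 166 167 161 176 269 311 350 406 427 454 472 472 471 478]
```

```bash
python3 -m pendant '[-40,9,0,0,0,0,-1, -80,18,0,0,0,0,-1, -120,27,0,0,0,0,-1, -160,38,30,0,0,0,-1, -189,45,70,0,0,0,-1]'
python3 -m pendant '[0,0,45,0,0,0,-1, 0,0,90,0,0,0,-1, 0,0,130,0,0,0,-1, 0,0,150,0,0,0,-1, 0,0,150,0,0,0,-1]'
python3 - <<'E'
from h import *
bedst();p=np.load("bed.npy")
t=bed2w(p,[.035,-.1602,.113])[0]; print(shift(t,toolrot(p)))
from cell import *
W=capture("wrist");cv2.imwrite("pics/w8.png",W["img"][:,:,::-1])
inv=lambda w:(R.from_euler('z',-p[2]).apply(w-np.array([p[0],p[1],0]))*1000).round(1)
import pickle; pickle.dump(W,open("w8.pkl","wb"))
E
```

```text
t: 14.8
position: [0.5927, -0.1369, 0.333]
tool_rot: [0.767, 0.642, 0.001, 0.002]
ft_force: [1.5, -0.5, -1.3]
opening: 1.0
t: 15.3
position: [0.5908, -0.1328, 0.1793]
tool_rot: [0.766, 0.643, -0.002, -0.002]
ft_force: [0.8, -0.3, 0.7]
opening: 0.998
t 15.3 bed [ 0.0342 -0.1593  0.1793] f [ 0.8 -0.2  0.7] op 0.998 j [-0.54  0.44  0.9   1.62 -0.35  1.26  1.82]
(array([-0.9,  1.1, 66.3]), array([-0.005,  0.   ,  0.003]))
```

View pics/w8.png

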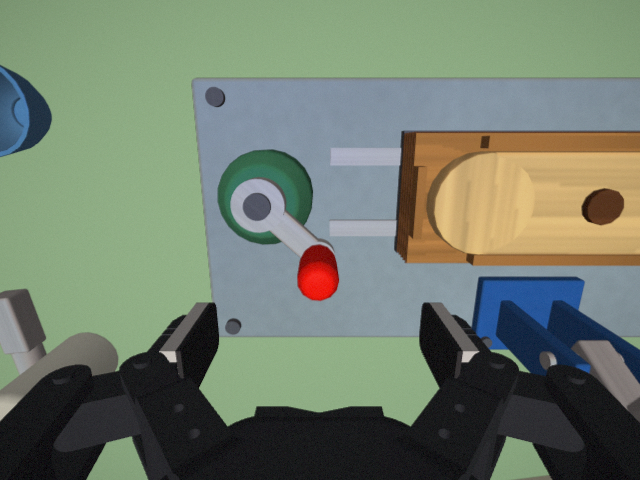

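```bash
python3 -m pendant '[-1,1,30,0,0,0,-1, -1,1,55,0,0,0,-1, -1,1,65,0,0,0,-1, -1,1,66,0,0,0,-1, -1,1,66,0,0,0,1]'
python3 -m pendant '[0,0,0,0,0,0,1, 0,0,0,0,0,0,1, 0,0,0,0,0,0,1, 0,0,0,0,0,0,1, 0,0,0,0,0,0,1]'
python3 -c "
from h import *
bedst(); arc(48,7)"
```

```text
t: 15.85
position: [0.5941, -0.1347, 0.1177]
tool_rot: [0.766, 0.643, 0.001, 0.001]
ft_force: [-1.0, 0.3, 0.7]
opening: 0.853
t: 16.35
position: [0.5938, -0.1343, 0.1169]
tool_rot: [0.766, 0.643, 0.001, 0.0]
ft_force: [0.3, 1.8, 6.2]
opening: 0.263
t 16.35 bed [ 0.0375 -0.1602  0.1169] f [-0.   1.9  6.2] op 0.263 j [-0.51  0.5   0.86  1.68 -0.41  1.15  1.86]
41 (np.float64(-4.8), np.float64(4.7))
34 (np.float64(-10.1), np.float64(8.8))
27 (np.float64(-15.9), np.float64(12.2))
20 (np.float64(-22.1), np.float64(14.9))
13 (np.float64(-28.5), np.float64(16.8))
```

```bash
python3 -m pendant '[-4.8,4.7,0,0,0,0,1, -10.1,8.8,0,0,0,0,1, -15.9,12.2,0,0,0,0,1, -22.1,14.9,0,0,0,0,1, -27.5,16.5,0,0,0,0,1]'
python3 -c "
from h import *
bedst()"
python3 -m pendant '[0,0,0,0,0,0,1, 0,0,0,0,0,0,0, 0,0,0,0,0,0,-1, 0,0,0,0,0,0,-1, 0,0,-30,0,0,0,-1]'
python3 -m pendant '[0,0,-45,0,0,0,-1, 0,0,-90,0,0,0,-1, 10,-10,-135,0,0,0,-1, 30,-25,-180,0,0,0,-1, 60,-40,-220,0,0,0,-1]'
python3 - <<'E'
from h import *
bedst();p=np.load("bed.npy")
t=bed2w(p,[-.0095,.0279,.4014])[0]; print(shift(t,toolrot(p)))
E
```

```text
t: 16.85
position: [0.6048, -0.1647, 0.1169]
tool_rot: [0.766, 0.643, 0.0, -0.0]
ft_force: [-4.0, 2.3, 7.2]
opening: 0.264
t 16.85 bed [ 0.0537 -0.1882  0.1169] f [-4.4  1.5  7.2] op 0.264 j [-0.43  0.54  0.85  1.63 -0.43  1.17  1.91]
t: 17.35
position: [0.6028, -0.163, 0.1429]
tool_rot: [0.766, 0.643, -0.002, -0.002]
ft_force: [0.7, 0.2, -0.2]
opening: 0.924
t: 17.85
position: [0.5755, -0.1016, 0.3656]
tool_rot: [0.767, 0.642, 0.0, 0.0]
ft_force: [-0.0, 0.4, -1.0]
opening: 1.002
t 17.85 bed [ 0.0137 -0.1313  0.3656] f [-0.1  0.4 -1. ] op 1.002 j [-0.65  0.28  0.96  1.38 -0.23  1.6   1.68]
(array([159.2, -23.1, -35.9]), array([0.001, 0.   , 0.   ]))
```

```bash
python3 -m pendant '[40,-6,-18,0,0,0,-1, 80,-12,-36,0,0,0,-1, 125,-18,-36,0,0,0,-1, 159,-23,-36,0,0,0,-1, 159,-23,-36,0,0,0,-1]'
python3 -m pendant '[0,0,0,0,0,0,-1, 0,0,0,0,0,0,-1, 0,0,0,0,0,0,-1, 0,0,0,0,0,0,-1, 0,0,0,0,0,0,-1]'
python3 - <<'E'
from h import *
bedst()
from cell import *
import pickle
W=capture("wrist");pickle.dump(W,open("w9.pkl","wb"))
im=W["img"];p=np.load("bed.npy")
cv2.imwrite("pics/w9c.png",cv2.resize(im[110:330,225:415,::-1],None,fx=2.7,fy=2.7,interpolation=cv2.INTER_CUBIC))
pr=proj(W,bed2w(p,[[0,.0295,.095],[.078,.0295,.036],[-.054,.0295,.246]])); print(pr)
h=cv2.cvtColor(im,cv2.COLOR_RGB2HSV)
y=cv2.inRange(h,(20,170,120),(34,255,255))
def mid(r,m,a,b):
    c=np.where(m[r,a:b])[0]+a; return (c.min()+c.max())/2
print("handle",np.mean([mid(r,y,290,350) for r in range(125,215,3)]))
bl=cv2.inRange(h,(105,150,50),(125,255,255)); print("blue",[mid(r,bl,270,365) for r in (253,256,259,262)])
g=im.astype(float).sum(2)
for r in (199,202,205,208,211):
    def cross(x0,x1):
        xs=np.arange(x0,x1); v=g[r,x0:x1]; t=430
        for i in range(len(v)-1):
            if (v[i]-t)*(v[i+1]-t)<=0 : return xs[i]+(t-v[i])/(v[i+1]-v[i])
    a=cross(250,225) if False else None
    row=g[r]; 
    i=260
    while row[i]>400: i-=1
    L=i+(400-row[i])/(row[i+1]-row[i])
    j=380
    while row[j]>400: j+=1
    Rr=j-(400-row[j])/(row[j-1]-row[j])
    print(r,L,Rr,(L+Rr)/2)
E
```

```text
t: 18.35
position: [0.5811, 0.0669, 0.3984]
tool_rot: [0.763, 0.647, -0.0, -0.001]
ft_force: [-0.9, -0.9, 0.1]
opening: 0.998
t: 18.85
position: [0.5812, 0.0593, 0.3994]
tool_rot: [0.766, 0.643, 0.0, -0.0]
ft_force: [0.1, -0.1, 0.5]
opening: 1.0
t 18.85 bed [-0.0091  0.0282  0.3994] f [ 0.1 -0.   0.5] op 1.0 j [-0.87  0.27  0.9   1.3  -0.21  1.67  1.39]
[[320.02690769 207.70671619]
 [319.69675604 250.66499139]
 [320.95876834 177.26299253]]
handle 320.6
blue [np.float64(320.0), np.float64(320.0), np.float64(320.0), np.float64(320.0)]
199 238.26785714285714 401.6373056994819 319.9525814211695
202 237.75819672131146 402.4736842105263 320.11594046591887
205 237.74786324786325 402.4406130268199 320.09423813734156
208 237.80921052631578 402.4625550660793 320.1358827961975
211 237.81428571428572 402.3333333333333 320.07380952380953
```

View pics/w9c.png

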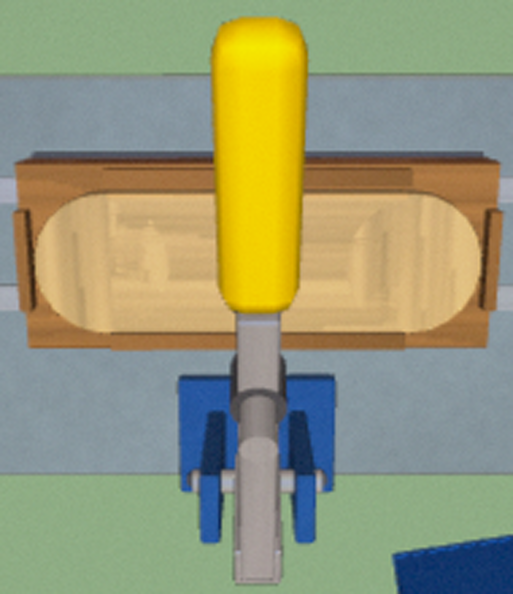

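```bash
python3 - <<'E'
from h import *
p=np.load("bed.npy")
t=bed2w(p,[-.0275,.0295,.298])[0]; print(shift(t,toolrot(p,.45)))
t=bed2w(p,[-.0623,.0295,.2259])[0]; print(shift(t,toolrot(p,.45)))
E
```

```text
(array([  1.2, -18.4, 101.4]), array([0.45 , 0.   , 0.003]))
(array([  1.3, -53.2, 173.5]), array([0.45 , 0.   , 0.003]))
```

```bash
python3 -m pendant '[1,-4,20,0.1,0,0,-1, 1,-8,40,0.2,0,0,-1, 1,-12,60,0.3,0,0,-1, 1,-16,80,0.4,0,0,-1, 1,-18,101,0.45,0,0,-1]'
python3 - <<'E'
from h import *
p=np.load("bed.npy")
bedst()
t=bed2w(p,[-.0623,.0295,.2259])[0]; print(shift(t,toolrot(p,.45)))
from cell import *
W=capture("wrist"); cv2.imwrite("pics/w10.png",W["img"][:,:,::-1])
S=capture("scene"); a=S["img"][150:350,200:400,::-1]; cv2.imwrite("pics/s10.png",cv2.resize(a,None,fx=3,fy=3))
print(proj(W,bed2w(p,[[-.054,.0295,.243]])))
E
```

```text
t: 19.4
position: [0.5638, 0.0637, 0.2964]
tool_rot: [0.746, 0.626, -0.145, -0.173]
ft_force: [0.8, -0.0, -0.6]
opening: 1.002
t 19.4 bed [-0.027   0.0294  0.2964] f [ 0.8  0.1 -0.6] op 1.002 j [-0.59  0.63  0.81  1.17 -0.45  1.97  1.54]
(array([ 0.3, -0.7, 78.9]), array([-0.005,  0.002,  0.002]))
[[319.85185135 263.15025364]]
```

View pics/w10.png

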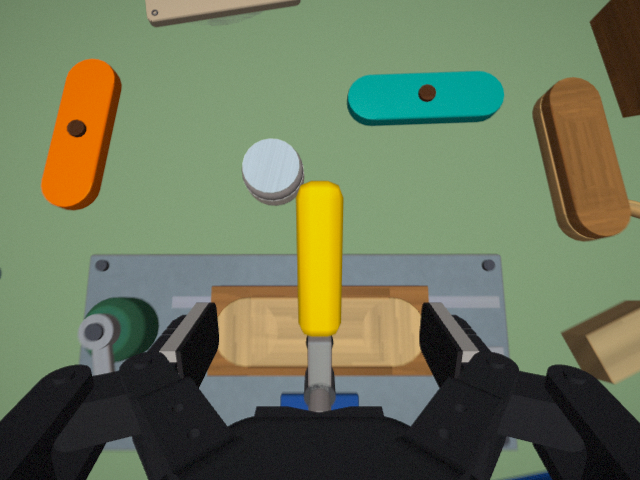

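View pics/s10.png

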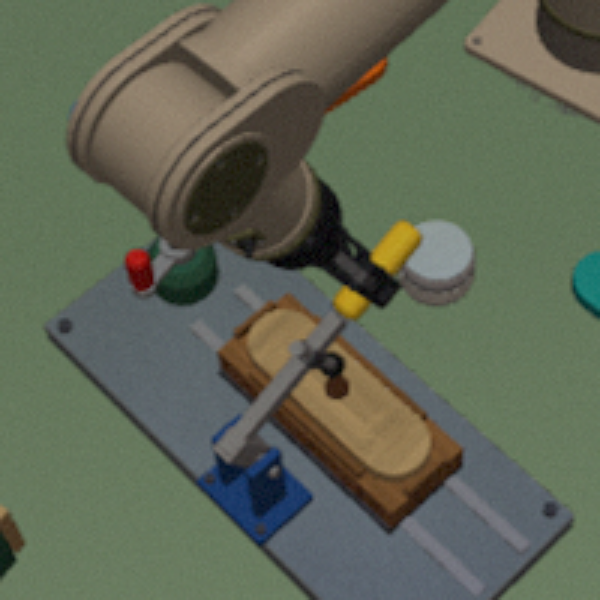

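The handle is centred between the open jaws, spanning (320,182) to (320,338). The slat is central under the arm.

```bash
python3 -m pendant '[0,0,20,0,0,0,-1, 0,0,40,0,0,0,-1, 0,0,60,0,0,0,-1, 0,-0.5,74,0,0,0,-1, 0,-0.5,79,0,0,0,-1]'
python3 -m pendant '[0,0,0,0,0,0,-0.5, 0,0,0,0,0,0,1, 0,0,0,0,0,0,1, 0,0,0,0,0,0,1, 0,0,0,0,0,0,1]'
python3 - <<'E'
from h import *
p=np.load("bed.npy")
bedst()
from cell import *
W=capture("wrist"); cv2.imwrite("pics/w11.png",W["img"][:,:,::-1])
E
```

```text
t: 20.0
position: [0.529, 0.0706, 0.228]
tool_rot: [0.746, 0.627, -0.143, -0.171]
ft_force: [1.0, -0.5, 0.3]
opening: 0.999
t: 20.5
position: [0.5298, 0.07, 0.2279]
tool_rot: [0.747, 0.627, -0.143, -0.171]
ft_force: [0.6, 0.0, 4.1]
opening: 0.321
t 20.5 bed [-0.0616  0.0296  0.2279] f [0.5 0.1 4.1] op 0.321 j [-0.67  0.58  0.81  1.39 -0.43  1.8   1.54]
```

View pics/w11.png

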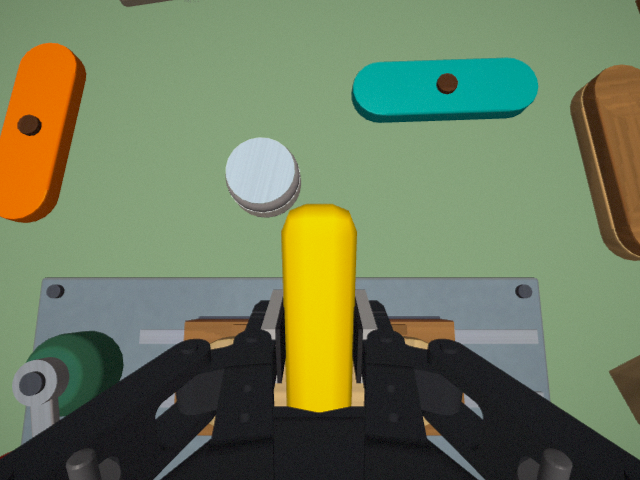

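```bash
cat >> h.py <<'E'
def lev(P0,ths,tilt0,piv=(.107,.115)):
    # P0 bed (x,z) of TCP now, tilt0 current tool tilt; rows for extra lever angle th
    v=np.array([P0[0]-piv[0],P0[1]-piv[1]])
    yb=np.array([np.cos(tilt0),-np.sin(tilt0)]); zb=np.array([-np.sin(tilt0),-np.cos(tilt0)]) # tool y,z in bed (x,z)
    for th in ths:
        c,s=np.cos(th),np.sin(th); d=(np.array([c*v[0]-s*v[1],s*v[0]+c*v[1]])-v)*1000
        print(th,"ty %.1f tz %.1f rx %.3f"%(d@yb,d@zb,-th),"dbed",d.round(1))
E
python3 -c "
from h import *
lev((-.0616,.2279),[.06,.12,.18,.24,.3],.45); print(toolrot(np.load('bed.npy'),.45).as_matrix())"
```

```text
0.06 ty -1.3 tz 12.1 rx -0.060 dbed [ -6.5 -10.3]
0.12 ty -1.9 tz 24.3 rx -0.120 dbed [-12.3 -21. ]
0.18 ty -1.8 tz 36.4 rx -0.180 dbed [-17.5 -32. ]
0.24 ty -1.0 tz 48.6 rx -0.240 dbed [-22.  -43.3]
0.3 ty 0.6 tz 60.6 rx -0.300 dbed [-25.8 -54.9]
[[ 1.76526882e-01  8.86306318e-01 -4.28134757e-01]
 [ 9.84295819e-01 -1.58953119e-01  7.67831093e-02]
 [ 5.55111512e-17 -4.34965534e-01 -9.00447102e-01]]
```

```bash
python3 -m pendant '[0,-1.3,12,-0.06,0,0,1, 0,-1.9,24.3,-0.12,0,0,1, 0,-1.8,36.4,-0.18,0,0,1, 0,-1,48.6,-0.24,0,0,1, 0,0.6,60.6,-0.3,0,0,1]'
python3 - <<'E'
from h import *
from cell import sensors
p=np.load("bed.npy")
b,f=bedst()
q=R.from_quat(sensors.get_state()["tool_rot"]); z=(R.from_euler('z',-p[2])*q).as_matrix()[:,2]; print("tilt",np.arctan2(-z[0],-z[2]))
E
```

```text
t: 21.05
position: [0.5042, 0.0746, 0.1727]
tool_rot: [0.764, 0.641, -0.047, -0.056]
ft_force: [0.2, -2.1, 5.1]
opening: 0.318
t 21.05 bed [-0.0876  0.0296  0.1727] f [ 0.6 -2.   5.1] op 0.318 j [-0.94  0.3   0.88  1.76 -0.27  1.34  1.42]
tilt 0.14687445974242602
```

```bash
python3 -c "
from h import *
lev((-.0874,.173),[.04,.08,.11,.135,.15],.15)"
```

```text
0.04 ty -1.0 tz 8.1 rx -0.040 dbed [-2.2 -7.8]
0.08 ty -1.6 tz 16.1 rx -0.080 dbed [ -4.  -15.7]
0.11 ty -1.9 tz 22.2 rx -0.110 dbed [ -5.2 -21.7]
0.135 ty -2.0 tz 27.3 rx -0.135 dbed [ -6.  -26.7]
0.15 ty -2.0 tz 30.3 rx -0.150 dbed [ -6.5 -29.7]
```

```bash
python3 -m pendant '[0,-1,8.1,-0.04,0,0,1, 0,-1.6,16.1,-0.08,0,0,1, 0,-1.9,22.2,-0.11,0,0,1, 0,-2,27.3,-0.135,0,0,1, 0,-2,30.3,-0.15,0,0,1]'
python3 -m pendant '[0,0,0,0,0,0,1, 0,0,0,0,0,0,1, 0,0,0,0,0,0,1, 0,0,0,0,0,0,1, 0,0,0,0,0,0,1]'
python3 - <<'E'
from h import *
from cell import *
import pickle
p=np.load("bed.npy")
b,f=bedst()
v=b[[0,2]]-np.array([.107,.115]); v0=np.array([-.1686,.1129]); print("lever est",np.arctan2(v0[1],-v0[0])-np.arctan2(v[1],-v[0]))
q=R.from_quat(sensors.get_state()["tool_rot"]); z=(R.from_euler('z',-p[2])*q).as_matrix()[:,2]; print("tilt",np.arctan2(-z[0],-z[2]))
W=capture("wrist"); cv2.imwrite("pics/w12.png",W["img"][:,:,::-1])
S=capture("scene"); a=S["img"][190:340,220:370,::-1]; cv2.imwrite("pics/s12.png",cv2.resize(a,None,fx=4,fy=4,interpolation=cv2.INTER_CUBIC))
T=capture("top"); a=T["img"][160:270,230:390,::-1]; cv2.imwrite("pics/t12.png",cv2.resize(a,None,fx=5,fy=5,interpolation=cv2.INTER_CUBIC))
pickle.dump((T,S,W),open("fin.pkl","wb"))
E
```

```text
t: 21.55
position: [0.498, 0.0757, 0.1438]
tool_rot: [0.766, 0.643, 0.001, 0.0]
ft_force: [-3.7, -2.0, 13.9]
opening: 0.316
t: 22.05
position: [0.4979, 0.0756, 0.144]
tool_rot: [0.766, 0.643, 0.0, -0.0]
ft_force: [-4.7, -0.9, 13.2]
opening: 0.315
t 22.05 bed [-0.0939  0.0295  0.144 ] f [-4.5 -1.7 13.2] op 0.315 j [-1.06  0.17  0.9   1.93 -0.15  1.11  1.3 ]
lever est 0.44686057176923427
tilt -0.000324930748786538
```

View pics/w12.png

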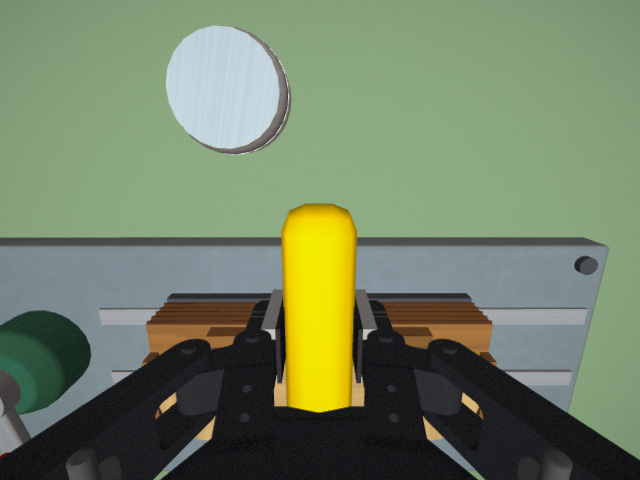

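View pics/s12.png

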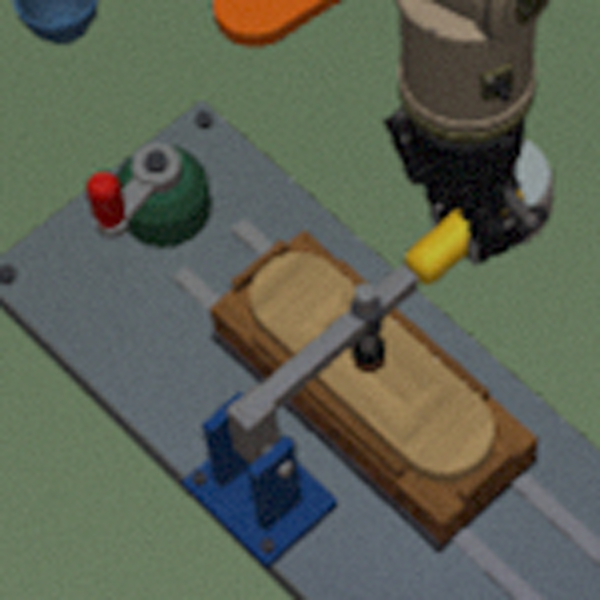

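View pics/t12.png

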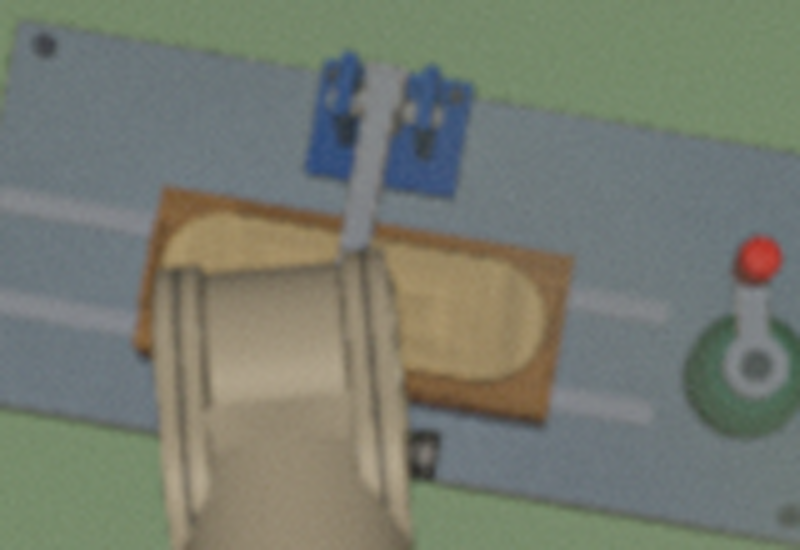

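```bash
python3 -m pendant '[0,0,1,0,0,0,1, 0,0,1,0,0,0,1, 0,0,1,0,0,0,1, 0,0,1,0,0,0,1, 0,0,1,0,0,0,1]'
python3 - <<'E'
from h import *
from cell import *
b,f=bedst()
v=b[[0,2]]-np.array([.107,.115]); v0=np.array([-.1686,.1129]); print("lever est",np.arctan2(v0[1],-v0[0])-np.arctan2(v[1],-v[0]))
S=capture("scene"); p=np.load("bed.npy")
# predicted level-arm points: handle near end & tip vs image
pts=bed2w(p,[[.107-.25,.0295,.160],[.107-.15,.0295,.160],[.107-.105,.0295,.101]])
pr=proj(S,pts); print(pr)
im=S["img"][190:340,220:370,::-1]; im=cv2.resize(im,None,fx=4,fy=4,interpolation=cv2.INTER_CUBIC)
for q in pr: cv2.circle(im,(int((q[0]-220+.5)*4),int((q[1]-190+.5)*4)),4,(255,0,255),1)
cv2.imwrite("pics/s13.png",im)
E
```

```text
t: 22.7
position: [0.4978, 0.0757, 0.1431]
tool_rot: [0.766, 0.643, 0.0, -0.0]
ft_force: [-8.1, -0.8, 16.9]
opening: 0.313
t 22.7 bed [-0.0941  0.0295  0.1431] f [-7.8 -2.2 16.9] op 0.313 j [-1.06  0.17  0.9   1.93 -0.15  1.11  1.3 ]
lever est 0.45125786913343857
[[348.52495874 236.6872668 ]
 [323.07516518 258.34533335]
 [311.8549259  278.52469897]]
```

View pics/s13.png

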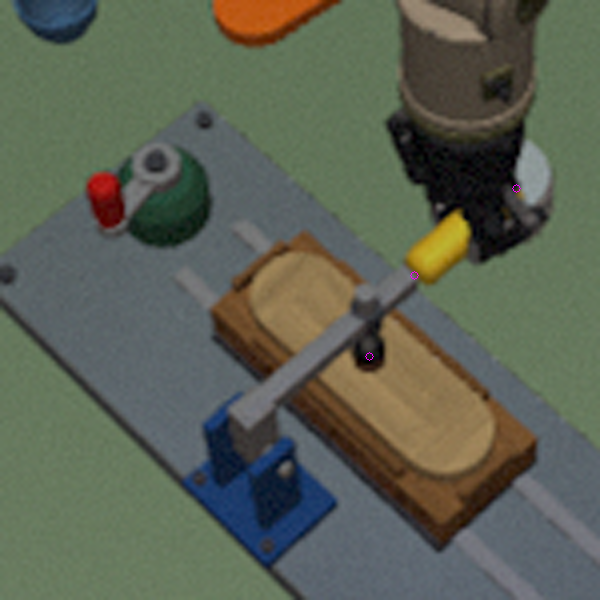

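```bash
python3 -c "
from cell import r
print(r.hand_in())"
```

```text
the job is handed in; nothing more can be done
None
```

I turned the crank clockwise about 1.67 turns, then pushed the presser arm level onto the plug. I handed the job in at about 22.7 s with the gripper still holding the yellow handle.

**Crank:** I cranked most of the way, let go to look, and gripped the knob again for the last 33° or so. It was never turned back. Force readings at my checks during the cranking peaked at about 34 N, when my first estimate of the knob's circle was a few millimetres off. After I corrected that they stayed below about 13 N.

**Plug position:** With the camera above the presser, the slat's centre was within about 0.5 mm of the presser's plane (column 320.1 for both). The handle hid the plug itself in that view. I relied on it being in the middle of the slat, which I measured as 109.7 mm from one end (110 mm expected).

**Presser:** At the end I estimate the lever at 0.451 rad, from the hand position and the fitted pivot. The tool was vertical and the upward force about 17 N, slightly above the 12 to 16 N you gave. There was also a sideways pull of about 8 N on the handle. In the scene picture the foot is pressed on the dark plug, and the handle end and foot tip lie where a level arm would put them.

**Slat and bystanders:** The slat was still in its jig, and nothing else I could see on the table had moved. I did not measure the bystanders' positions again.

**Disagreements:** The bed's position differed by 2 to 3 mm between the cameras, so I set the final centring from the single in-plane view. The crank angle read from a picture (50 to 58°) was also up to 10° off the angle worked out from the hand's position (47°). I went by the measured slat position instead.

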